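# Clear, close and pin the sloping flask

### The arm

A 6-joint arm with a two-finger parallel gripper is mounted at the origin on the work surface. World frame = base frame: x ahead of the robot, y to its left, z up, the work surface at z = 0. Lengths are in m, angles in rad, forces in N, time in s.
With the tool pointing down it reaches from about 0.425 to 0.95 m from the base axis. Payload 3.5 kg.
Tool frame: the origin (TCP) lies at the very end of the fingers, on their centre line; the grasp point (between the pads) lies 19 mm behind it; z points along the fingers, y is the direction in which the jaws open and shut (so a half turn about z gives the same grasp; the last joint's range is limited). The gripper opens to 85 mm and grips with 20 to 120 N. Pads are 22 mm wide; open, the fingers measure 114 mm over their backs; the gripper's body (76 mm by 85 mm) begins 54 mm behind the grasp point. The pads swing forward as they close: fully open they stand 13 mm farther back than shut.
Start: joints at [1.183, 0.286, 1.577, -0, 1.279, -0.15], TCP at [0.159, 0.656, 0.231] pointing down, gripper open.
Joint ranges: [-2.77, 2.77], [-0.9, 2.22], [0.21, 2.48], [-1.53, 4.67], [0.24, 2.81], [-2.84, 2.84]. Speed limits (rad/s): [2.79, 2.79, 3.14, 3.14, 3.14, 3.14].

### API

Orientations are given as a unit quaternion [x, y, z, w].
In Python, from plant import ctrl, eyes, ticket gives the robot as it stands.
- The arm moves only by the tool send_rows, never from a script. Its arguments are lists of equal length, an entry for each row: "translation": the shift along the tool's x, y, z in units of 30 mm (1.0 is 30 mm), a list of three; "rotation": the turn, a rotation vector about the tool's x, y, z in units of 5 degrees (1.0 is 5 degrees), a list of three; "grip": the finger opening in mm, from 0 to 85.4. A call has 1 to 5 rows; each row shifts and turns the commanded pose from where the row before left it, along the tool's axes as they then stand; what a row does not reach is not made up. A row lasts 1/8 s, in which the tool goes at most 62.5 mm and 10.7 degrees, less where a joint would pass 70% of its speed; a pose out of reach is approached as far as the arm can. A call is refused whole if a number of a shift passes 1 or a number of a turn 1, either way. A call with a gripper value outside its range is refused whole. The fingers move at their own pace and stop on an object; "squeeze" is the grip in N (left out, the last holds). Time passes only in rows, so rows that do not move let the fingers close. It gives the time, the measured TCP pose, the force and the opening at its end, in the units of the state.
- ctrl.get_state(): the state, without advancing time (a new reading comes with each control period).
- eyes.read_camera(name): name is "scene" or "top" or "wrist"; returns a dict with "image" (400x640x3 uint8, blue, green, red), "mtx" (3x3 intrinsics, pixels), "xyz" and "orientation" of the camera in the world; the wrist camera has in their place "hand_eye" (4x4, takes a point from camera to tool coordinates, whose origin is the TCP and whose axes are the flange's). Camera axes: x right, y down, z forward; pixel columns grow to the right and rows downward; lengths in m; the calibration is good to about 2 mm. A picture is of the moment at which its call begins: read the wrist's pose just before it. There is no depth.
- ticket.sign_off(): hands the job in, once; it reports no verdict.
The state is a dict: "time": time; "qpos": joint angles; "dq": joint speeds; "joint_efforts": joint torques, N m; "eef_pos": TCP position; "tcp_rot": TCP orientation; "contact_force": force on the tool from outside, world axes, zero at the start; "wrist_torque": the same for the moment, N m; "opening": opening from 0.0 (shut) to 1.0 (fully open).
Only numpy, scipy, OpenCV 4.12 (cv2) and the standard library are available. Lean on these libraries where they do the work, as an engineer would, in place of code of your own. Each camera call takes 0.05 s, during which the arm holds its last target. There are 200 camera calls.

### The job

With the blue-handled pusher, not the fingers, sweep the three plaster offcuts along the ledge of the sloping flask stand into the white scrap tray at its end, and finish with the pusher standing upright on the bench again. Then lay the brass cover flat on the slope, grip rib up, hole over hole, and push the orange-headed locking pin through both until its collar sits on the cover. Let go of everything and leave the other things on the bench where they are.

Things in the scene. Friction and masses are not known exactly. Their poses are not given: they have to be found in the camera images.
- stand: Fixed sloping flask stand of grey steel, base 150 x 130 mm on the bench. Origin: on the bench under the centre of the sloping seat. x points away from the robot at yaw 0 and uphill of the slope, y along its ledge (to the left seen from the robot), z up. Its place and yaw vary.
- seat: Lower flask half: aluminium slab on the stand, sloping 30 degrees, low edge on the robot's side. Origin: centre of its upper face, 105 mm above the stand's origin. x uphill along the slope, y as the stand's y, z square to the slope (leans 30 degrees towards the stand's -x). Slab x -60 to 60, y -85 to 85 mm, 20 mm thick, open space below for the pin's foot.
- lip (a point): Middle of the ledge's foot: at x = -51 mm on the seat's face, where the inner face of the steel lip rises. The lip runs along the whole low edge (8 mm thick, 12 mm high above the face); the ledge above it is open at both ends.
- cheeks (a point): Point at x = 35 mm, y = 0 on the seat's face, midway between two steel side cheeks that guide the cover. They span x 15 to 55 mm; inner faces at y = +77 and -77 mm, straight to 14 mm above the face, then flaring outward to 29 mm.
- seat_hole (a point): Centre, on the upper face, of the 20 mm through hole of the seat: at x = 0, y = 50 mm in the seat's frame. The axis of the hole is the seat's z.
- catch (a joint): Friction plunger under the seat's hole, on its axis: 0 with its top 21 mm below the seat's face (start), grows in m as the pin's foot pushes it down, up to 0.045; about 0.038 with the pin home. It resists with some 4 to 6 N and stays where it is left, so the pin must be pushed, it does not fall home.
- scrap_tray: Fixed white open tray below the -y end of the stand's ledge, 130 (x) x 120 (y) mm, 30 mm high, 4 mm walls. Origin: centre of its underside on the bench, 30 mm to -x and 128 mm to -y of the stand's origin in the stand's frame, same yaw. It reaches some 17 mm under the end of the slab, so pieces pushed off that end fall in.
- chunk0: Cream plaster offcut, 22 x 20 x 18 mm block, 20 g, lying on the seat against the lip. Origin: centre of the face it starts on.
- chunk1: Cream plaster offcut, 24 x 22 x 20 mm, like chunk0, also against the lip.
- chunk2: Cream plaster offcut, 20 x 18 x 18 mm, like chunk0, also against the lip; the one furthest from the scrap tray. All three lie between y = -60 and +40 mm in the seat's frame.
- pusher: Sweeping tool standing upright on the bench: an aluminium foot 50 (its x) x 22 (its y) x 30 mm high, and on it a blue square upright handle 20 x 20 mm, from 30 to 110 mm height. Origin: centre of its underside; z up along the handle. About 0.16 kg. It stands by itself.
- cover: Upper flask half: brass-coloured plate 100 (its x) x 150 (its y) x 16 mm, about 0.45 kg, flat on the bench. Origin: centre of its underside; z up. On top a black grip rib, 22 (x) x 50 (y) mm, centred at x = 0, y = -10 mm, from 16 to 60 mm height. In place its origin and axes coincide with the seat's, with 1 mm play to the lip and 2 mm to each cheek; lowered a few mm uphill of that it clears the lip.
- cover_hole (a point): Centre, on the underside, of the cover's 20 mm through hole: x = 0, y = 50 mm in the cover's frame.
- rack: Fixed grey pin rack, 60 (x) x 110 (y) x 60 mm high, with two upright through holes at y = -32 mm (16 mm wide, locking pin) and y = +32 mm (10 mm wide, spare pin). Origin: centre of its underside.
- pin: Locking pin, 127 mm long, about 0.12 kg, standing upright in the rack. Origin: centre of its foot; z up towards its head. Steel shank 14 mm in diameter, 75 mm long, its first 20 mm tapering to 6 mm at the foot; then a round collar 32 mm across and 6 mm thick (75 to 81 mm); then an orange square head 22 x 22 mm from 81 to 127 mm, sides along the pin's x and y. Its foot rests on the bench.
- pin_collar (a point): Centre of the underside of the pin's collar, 75 mm from its foot; it rests on the cover when the pin is home.
- jar: White lidded jar, 64 mm across, 75 mm tall, standing upright; origin at the centre of its underside. Bystander.
- honeycomb: Brown honeycomb firing block, 50 x 75 x 26 mm, lying on a black glass slab (110 x 170 mm, 6 mm thick) nearer the robot than the stand; origin at the centre of its underside. Bystander.
- bowl: Glass bowl, 90 mm across, 35 mm tall; origin at the centre of its underside. Bystander.
- brush: Brush 180 mm long lying flat beyond the stand. Bystander.
- caliper: Steel caliper, 150 mm long, 9 mm thick, lying flat. Bystander.
- spare_pin: Thin brass pin (8 mm) with a small round black head 18 mm wide, 84 mm long, standing in the rack's other hole, 64 mm from the locking pin; origin at its foot. Bystander, not the pin to use.
Things that resemble listed ones, but are neither listed nor needed, are in the scene too. Of the things that look like the cover, take the one that is nearest to the robot's base at the start.

How it is judged:
On the way, in this order (a step that is already met when the one before it is completed fails the run):
1. all three offcuts are in the scrap tray (x of chunk0 in the frame of scrap_tray between -0.066 and 0.066 m and y of chunk0 in the frame of scrap_tray between -0.061 and 0.061 m and z of each of chunk0, chunk1, chunk2 in the frame of scrap_tray below 0.055 m and x of chunk1 in the frame of scrap_tray between -0.066 and 0.066 m and y of chunk1 in the frame of scrap_tray between -0.061 and 0.061 m and x of chunk2 in the frame of scrap_tray between -0.066 and 0.066 m and y of chunk2 in the frame of scrap_tray between -0.061 and 0.061 m), for 0.2 s.
2. the cover lies flat on the seat, its hole over the seat's hole (x of cover_hole in the frame of seat between -0.008 and 0.008 m and y of cover_hole in the frame of seat between 0.043 and 0.057 m and z of cover_hole in the frame of seat between -0.004 and 0.004 m and angle between the z axis of cover and the z axis of seat, either way round below 0.06 rad), for 0.2 s.
3. the pin is through cover and seat, its collar on the cover (x of pin_collar in the frame of seat between -0.008 and 0.008 m and y of pin_collar in the frame of seat between 0.042 and 0.058 m and z of pin_collar in the frame of seat between 0.01 and 0.02 m and z of pin in the frame of seat below -0.045 m and angle between the z axis of pin and the z axis of seat, either way round below 0.12 rad), for 0.2 s.
At the end, for the whole second after the job is handed in: Offcuts in the tray; cover flat on the seat (hole within 8 mm uphill and 7 mm along, 4 mm height, 0.06 rad); pin through both, square within 0.12 rad, collar within 4 mm of the cover; pusher upright on the bench (6 mm, 0.1 rad); all released and at rest (all of step 1 and all of step 2 and all of step 3 and contact force between the fingers and cover below 0.1 N and contact force between the fingers and pin below 0.1 N and contact force between the fingers and pusher below 0.1 N and angle between pusher's own z axis and vertical below 0.1 rad and height (world z) of pusher below 0.006 m and linear speed of each of cover, pin, pusher, chunk0, chunk1, chunk2 below 0.02 m/s); the robot touches nothing.
It fails at once if an offcut is touched by the fingers, the arm, the cover or the pin instead of the pusher (contact force between any of the fingers, the arm, cover, pin and chunk0 above 0.5 N or contact force between any of the fingers, the arm, cover, pin and chunk1 above 0.5 N or contact force between any of the fingers, the arm, cover, pin and chunk2 above 0.5 N).
It fails at once if a bystander is moved more than 30 mm (distance of any of jar, honeycomb, bowl, brush, caliper, spare_pin from where it was at the start of the episode above 0.03 m).
It also fails if it takes over 72 s, if anything falls off the work surface, if the arm or the gripper's body presses on something with over 40 N, if the wrist force passes 120 N, or if a joint passes its speed limit or range.

## Working session

There is one attempt and no reset: what is moved stays moved. The work goes in short steps, Python scripts to look and compute and a tool call to move; the robot and the scene stay as the last step left them, time stands still between calls to the robot, and variables do not carry over. Pictures are saved under pics/ and viewed, about 8 in all and at most 12, crops included, and the job is handed in when it is done.

Besides the shell and the picture viewer there is one more tool, called after ">>>" as a command line: name --argument value ..., lists and objects as JSON in quotes. send_rows: Moves the arm, as the interface text tells. Its arguments: {"type":"object","properties":{"translation":{"type":"array"},"rotation":{"type":"array"},"grip":{"type":"array"},"squeeze":{"type":"number"}},"required":["translation","rotation","grip"]}

```bash
ls; mkdir -p pics
cat > h.py <<'E'
import numpy as np, cv2
from scipy.spatial.transform import Rotation as R
from plant import ctrl, eyes, ticket
def cam(name):
    s=ctrl.get_state(); c=eyes.read_camera(name)
    if name=='wrist':
        T=np.eye(4);T[:3,:3]=R.from_quat(s['tcp_rot']).as_matrix();T[:3,3]=s['eef_pos'];T=T@np.array(c['hand_eye'])
    else:
        T=np.eye(4);T[:3,:3]=R.from_quat(c['orientation']).as_matrix();T[:3,3]=c['xyz']
    return c['image'],np.array(c['mtx']),T
def ray(K,T,uv,z):
    d=T[:3,:3]@np.linalg.solve(K,[uv[0],uv[1],1.]);o=T[:3,3]
    return o+d*(z-o[2])/d[2]
def proj(K,T,P):
    p=(np.linalg.inv(T)@np.r_[P,1.])[:3];q=K@p;return q[:2]/q[2]
E
python3 - <<'E'
from h import *
for n in ['top','scene']:
    im,K,T=cam(n);cv2.imwrite(f'pics/{n}0.png',im);np.savez(f'{n}.npz',im=im,K=K,T=T)
    print(n,K.round(1).tolist(),T.round(3).tolist())
E
```

```text
pics
top [[411.7, 0.0, 313.8], [0.0, 411.7, 195.9], [0.0, 0.0, 1.0]] [[-0.0, -0.979, 0.202, 0.263], [-1.0, 0.0, 0.002, 0.153], [-0.002, -0.202, -0.979, 1.437], [0.0, 0.0, 0.0, 1.0]]
scene [[504.7, 0.0, 319.0], [0.0, 504.7, 202.0], [0.0, 0.0, 1.0]] [[0.839, 0.344, -0.422, 1.177], [0.545, -0.548, 0.635, -0.776], [-0.012, -0.762, -0.647, 1.048], [0.0, 0.0, 0.0, 1.0]]
```

View pics/top0.png

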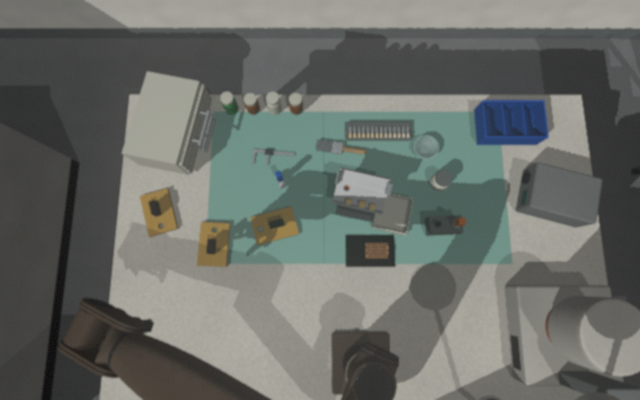

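View pics/scene0.png

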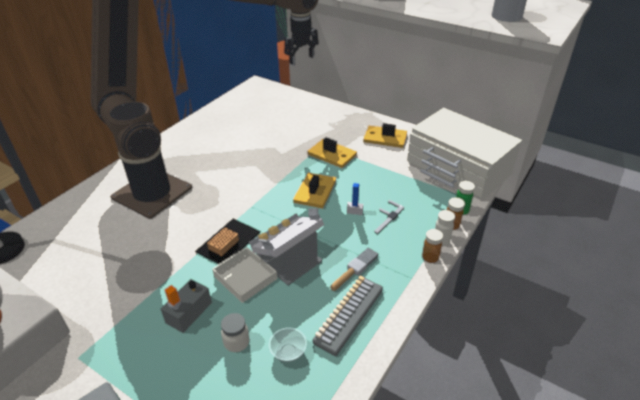

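The overview shows three brass cover-like plates in the top view: (158,212), (213,243) and (275,225). The stand is at (362,190), tray at (390,212), rack with the orange pin at (445,222), and the pusher at (280,177). Next I'll enlarge the crops and compute positions.

Run:
```python
from h import *
d=np.load('top.npz');s=np.load('scene.npz')
a=d['im'][125:275,190:480];a=cv2.resize(a,None,fx=2.75,fy=2.75,interpolation=cv2.INTER_CUBIC);cv2.imwrite('pics/topc.png',a)
a=s['im'][130:340,150:420];a=cv2.resize(a,None,fx=2.8,fy=2.8,interpolation=cv2.INTER_CUBIC);cv2.imwrite('pics/scenec.png',a)
for n,uv,z in [('cA',(158,212),.02),('cB',(213,243),.02),('cC',(275,225),.02),('pusher',(281,180),.05),('tray',(391,213),.03),('jar',(440,181),.07),('pin',(460,222),.127)]:
    p=ray(d['K'],d['T'],uv,z);print(n,p.round(3),np.hypot(*p[:2]).round(3))
st=ctrl.get_state();print(st['tcp_rot'],st['time'])
```

```text
cA [0.497 0.699 0.02 ] 0.858
cB [0.389 0.501 0.02 ] 0.635
cC [0.452 0.289 0.02 ] 0.536
pusher [0.605 0.269 0.05 ] 0.662
tray [ 0.492 -0.112  0.03 ] 0.505
jar [ 0.596 -0.276  0.07 ] 0.657
pin [ 0.447 -0.314  0.127] 0.546
[ 1.18632994e-01  9.92937592e-01 -1.03425064e-03 -2.86276749e-04] 0.1
```

View pics/topc.png

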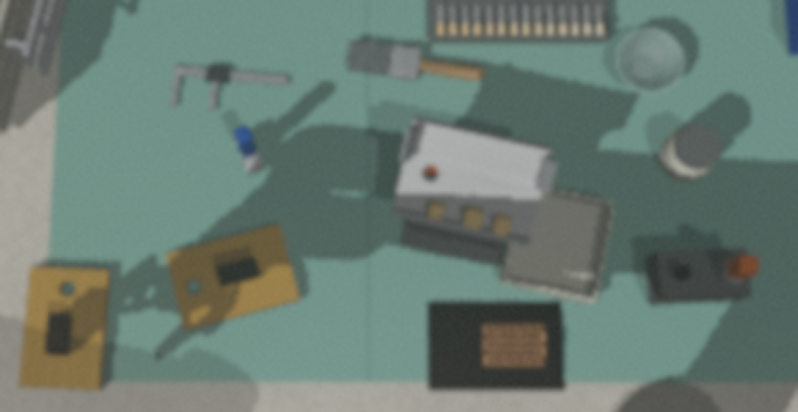

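View pics/scenec.png

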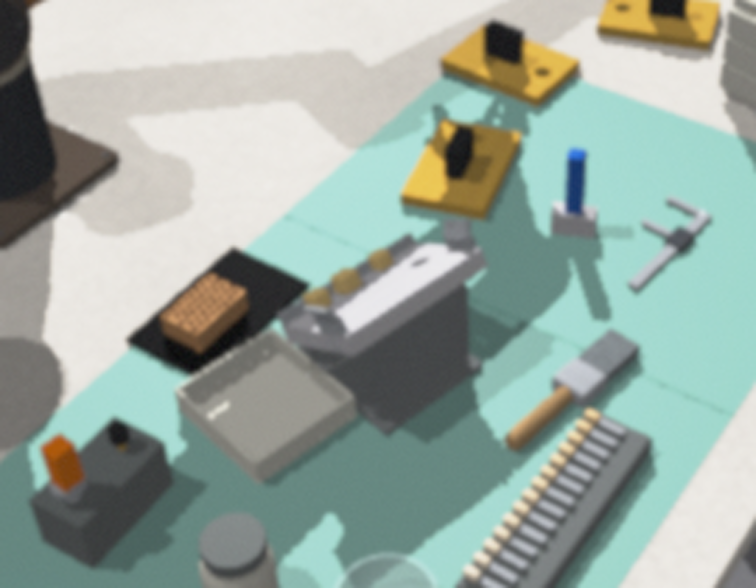

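The candidates are at 0.858 m, 0.635 m and 0.536 m from the base. I take the third, at top-view pixel (275,225). It has the black rib and its hole is on the left, at (261,229), which matches the cover. The crops also show the three cream offcuts on the ledge and the upright pusher. Next I'll fit the poses from corner pixels.

```bash
cat >> h.py <<'E'
def plan(target_p, target_R, n, p0=None, R0=None):
    """rows from the present (or given) pose to target in n rows"""
    from scipy.spatial.transform import Slerp
    s=ctrl.get_state()
    p=np.array(s['eef_pos'] if p0 is None else p0); r=R.from_quat(s['tcp_rot']) if R0 is None else R0
    rv=(r.inv()*target_R).as_rotvec(); dr=R.from_rotvec(rv/n); dp=(np.array(target_p)-p)/n
    tr=[]
    for i in range(n):
        tr.append((r.inv().apply(dp)/.03).round(2).tolist()); r=r*dr
    rr=(np.degrees(rv)/n/5).round(2).tolist()
    print('rot/row',rr,'dist mm',(np.linalg.norm(dp)*n*1000).round(1))
    for i in range(0,n,5): print(tr[i:i+5])
    if np.abs(tr).max()>1 or np.abs(rr).max()>1: print('TOO BIG')
    return
def down(jaw_yaw):
    "tool down, tool y (jaws) at jaw_yaw in world"
    y=np.array([np.cos(jaw_yaw),np.sin(jaw_yaw),0]);z=np.array([0,0,-1.]);x=np.cross(y,z)
    return R.from_matrix(np.c_[x,y,z])
def seatR(psi):  # world rotation of the seat
    return R.from_euler('z',psi)*R.from_euler('y',-30,degrees=True)
def seatpt(S,p): # S=(x,y,psi) of the stand, p in seat frame
    return np.array([S[0],S[1],.105])+seatR(S[2]).apply(p)
E
cat > fit.py <<'E'
from h import *
from scipy.optimize import least_squares
t=np.load('top.npz');s=np.load('scene.npz')
def T_(U,V): return 't',np.array([190+(U+.5)/2.75-.5,125+(V+.5)/2.75-.5])
def S_(U,V): return 's',np.array([150+(U+.5)/2.8-.5,130+(V+.5)/2.8-.5])
def px(c,P): d=t if c=='t' else s; return proj(d['K'],d['T'],P)
def flat(S,p): return np.array([S[0],S[1],0])+R.from_euler('z',S[2]).apply(p)
def fit(name,obs,x0,scale=1):
    f=lambda S:np.concatenate([px(c,fn(S,np.array(P)/1000))-uv for fn,P,(c,uv) in obs])
    r=least_squares(f,x0,loss='soft_l1');print(name,r.x.round(4),'yaw',np.degrees(r.x[2]).round(1));print(r.fun.reshape(-1,2).round(1).tolist());return r.x
stand=fit('stand',[(seatpt,[60,85,0],T_(415,119)),(seatpt,[60,-85,0],T_(553,150)),(seatpt,[-59,-85,12],T_(527,240)),(seatpt,[-59,85,12],T_(395,212)),(seatpt,[0,50,0],T_(430,172)),(seatpt,[0,50,0],S_(420,262)),
 (flat,[-95,-188,30],T_(597,300)),(flat,[-95,-68,30],T_(503,283)),(flat,[35,-188,30],T_(612,203)),
 (flat,[-95,-188,30],S_(178,392)),(flat,[-95,-68,30],S_(272,332)),(flat,[35,-188,0],S_(263,480))],[.55,0,-.2])
cover=fit('cover',[(flat,[50,75,16],T_(168,255)),(flat,[50,-75,16],T_(280,225)),(flat,[-50,-75,16],T_(300,297)),(flat,[-50,75,16],T_(187,328)),(flat,[0,50,16],T_(194,286)),
 (flat,[50,75,16],S_(521,130)),(flat,[50,-75,16],S_(485,208)),(flat,[-50,-75,16],S_(403,192)),(flat,[-50,75,16],S_(438,122))],[.45,.29,.25])
for k,(P) in dict(pin=T_(745,266),pintop2=S_(62,450)).items():
    d=t if P[0]=='t' else s; print(k,ray(d['K'],d['T'],P[1],.127))
for k,P,z in [('push top',S_(577,153),.11),('push foot',S_(574,218),.03),('push top t',T_(242,131),.11)]:
    d=t if P[0]=='t' else s; print(k,ray(d['K'],d['T'],P[1],z))
for P in [T_(437,211),T_(473,217),T_(501,224)]:
    q=ray(t['K'],t['T'],P[1],.095);L=seatR(stand[2]).inv().apply(q-[stand[0],stand[1],.105]);print('chunk',L.round(3))
E
python3 fit.py
python3 - <<'E'
from h import *
c=eyes.read_camera('wrist');print(np.array(c['hand_eye']).round(3),c['mtx'])
plan([.53,.27,.26],down(0),14)
E
```

```text
stand [ 0.5552 -0.0018 -0.2251] yaw -12.9
[[-0.8, -0.2], [0.1, -0.2], [0.7, 1.7], [-1.2, 0.7], [0.3, -0.0], [0.3, -0.3], [0.1, -0.2], [-0.1, -1.8], [1.3, -1.2], [-0.8, -1.1], [0.7, -2.0], [-0.6, 1.8]]
cover [0.4522 0.2915 0.2839] yaw 16.3
[[-0.8, -0.1], [-0.1, -1.1], [0.4, 0.0], [-0.4, 0.9], [0.4, 0.3], [-0.2, 0.4], [0.1, 0.5], [-0.8, 0.6], [1.1, -1.6]]
pin [ 0.4486903  -0.31599531  0.127     ]
pintop2 [ 0.45855977 -0.3249048   0.127     ]
push top [0.61399803 0.27174565 0.11      ]
push foot [0.6204017 0.259545  0.03     ]
push top t [0.61621706 0.2751084  0.11      ]
chunk [-0.042  0.032  0.013]
chunk [-0.04  -0.012  0.012]
chunk [-0.041 -0.046  0.012]
[[-0.001 -0.951 -0.309  0.079]
 [ 1.    -0.001 -0.    -0.   ]
 [ 0.    -0.309  0.951 -0.143]
 [ 0.     0.     0.     1.   ]] [[304.50337083   0.         316.53937749]
 [  0.         304.50337083 197.97714565]
 [  0.           0.           1.        ]]
rot/row [-0.0, 0.0, 1.09] dist mm 536.0
[[-1.08, -0.68, -0.07], [-1.14, -0.58, -0.07], [-1.19, -0.47, -0.07], [-1.22, -0.35, -0.07], [-1.25, -0.24, -0.07]]
[[-1.27, -0.12, -0.07], [-1.27, 0.01, -0.07], [-1.27, 0.13, -0.07], [-1.25, 0.25, -0.07], [-1.22, 0.36, -0.07]]
[[-1.18, 0.48, -0.07], [-1.13, 0.59, -0.07], [-1.07, 0.69, -0.07], [-1.0, 0.79, -0.07]]
TOO BIG
```

Run:
```python
from h import *
plan([.61,.27,.25],down(0),20)
```

```text
rot/row [-0.0, 0.0, 0.76] dist mm 593.8
[[-0.88, -0.45, -0.03], [-0.91, -0.39, -0.03], [-0.93, -0.33, -0.03], [-0.95, -0.26, -0.03], [-0.97, -0.2, -0.03]]
[[-0.98, -0.13, -0.03], [-0.99, -0.07, -0.03], [-0.99, -0.0, -0.03], [-0.99, 0.06, -0.03], [-0.98, 0.13, -0.03]]
[[-0.97, 0.19, -0.03], [-0.95, 0.26, -0.03], [-0.94, 0.32, -0.03], [-0.91, 0.38, -0.03], [-0.88, 0.44, -0.03]]
[[-0.85, 0.5, -0.03], [-0.82, 0.56, -0.03], [-0.78, 0.61, -0.03], [-0.74, 0.66, -0.03], [-0.69, 0.71, -0.03]]
```

>>> send_rows --translation '[[-0.88, -0.45, -0.03], [-0.91, -0.39, -0.03], [-0.93, -0.33, -0.03], [-0.95, -0.26, -0.03], [-0.97, -0.2, -0.03]]' --rotation '[[0, 0, 0.76], [0, 0, 0.76], [0, 0, 0.76], [0, 0, 0.76], [0, 0, 0.76]]' --grip '[85, 85, 85, 85, 85]'

```text
time: 0.78
eef_pos: [0.2721, 0.5587, 0.2354]
tcp_rot: [0.282, 0.959, -0.0, -0.0]
contact_force: [0.3, -0.2, -0.5]
opening: 0.996
```

>>> send_rows --translation '[[-0.98, -0.13, -0.03], [-0.99, -0.07, -0.03], [-0.99, 0, -0.03], [-0.99, 0.06, -0.03], [-0.98, 0.13, -0.03]]' --rotation '[[0, 0, 0.76], [0, 0, 0.76], [0, 0, 0.76], [0, 0, 0.76], [0, 0, 0.76]]' --grip '[85, 85, 85, 85, 85]'

```text
time: 1.4
eef_pos: [0.3853, 0.4626, 0.2399]
tcp_rot: [0.436, 0.9, -0.0, -0.0]
contact_force: [-0.1, 0.8, 0.9]
opening: 0.992
```

>>> send_rows --translation '[[-0.97, 0.19, -0.03], [-0.95, 0.26, -0.03], [-0.94, 0.32, -0.03], [-0.91, 0.38, -0.03], [-0.88, 0.44, -0.03]]' --rotation '[[0, 0, 0.76], [0, 0, 0.76], [0, 0, 0.76], [0, 0, 0.76], [0, 0, 0.76]]' --grip '[85, 85, 85, 85, 85]'

```text
time: 2.02
eef_pos: [0.4981, 0.3668, 0.2444]
tcp_rot: [0.579, 0.815, -0.0, -0.0]
contact_force: [0.3, -0.4, -0.9]
opening: 0.995
```

>>> send_rows --translation '[[-0.85, 0.5, -0.03], [-0.82, 0.56, -0.03], [-0.78, 0.61, -0.03], [-0.74, 0.66, -0.03], [-0.69, 0.71, -0.03]]' --rotation '[[0, 0, 0.76], [0, 0, 0.76], [0, 0, 0.76], [0, 0, 0.76], [0, 0, 0.76]]' --grip '[85, 85, 85, 85, 85]'

```text
time: 2.65
eef_pos: [0.6116, 0.2711, 0.2488]
tcp_rot: [0.706, 0.709, -0.0, -0.0]
contact_force: [0.2, 0.9, -0.1]
opening: 0.993
```

Run:
```python
from h import *
im,K,T=cam('wrist');cv2.imwrite('pics/w1.png',im);np.savez('w1.npz',im=im,K=K,T=T)
s=ctrl.get_state();print(s['eef_pos'],s['tcp_rot'],s['time'],T.round(3).tolist())
print(proj(K,T,[.616,.27,0]),proj(K,T,[.616,.27,.11]),proj(K,T,[.4522,.2915,.016]))
```

```text
[0.61424906 0.26834211 0.24883688] [ 7.07042013e-01  7.07170396e-01 -1.53752337e-04  1.26430090e-03] 2.7 [[1.0, 0.003, 0.001, 0.611], [0.003, -0.951, -0.309, 0.35], [-0.001, 0.309, -0.951, 0.391], [0.0, 0.0, 0.0, 1.0]]
[320.15396376 163.44334977] [321.38291516 186.45820381] [187.37373636 148.36770272]
```

View pics/w1.png

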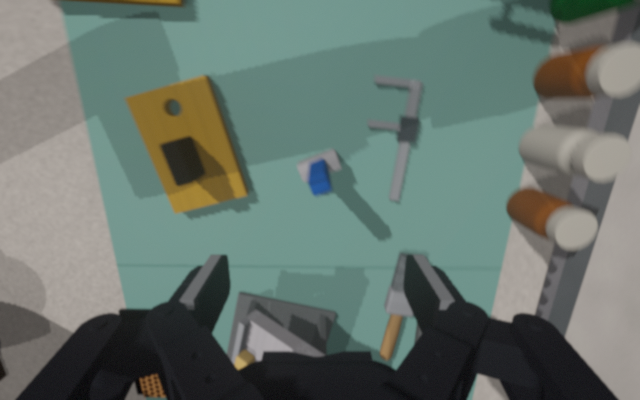

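The wrist view shows the cover at (187,145) with its hole at (173,107). The pusher handle top is near (320,180), with its foot corners near (300,166) and (334,151). I'll take one enlarged crop of the pusher to get its yaw.

Run:
```python
from h import *
d=np.load('w1.npz');a=cv2.resize(d['im'][140:205,285:355],None,fx=8,fy=8,interpolation=cv2.INTER_CUBIC);cv2.imwrite('pics/w1c.png',a)
```

```text
(no output)
```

View pics/w1c.png

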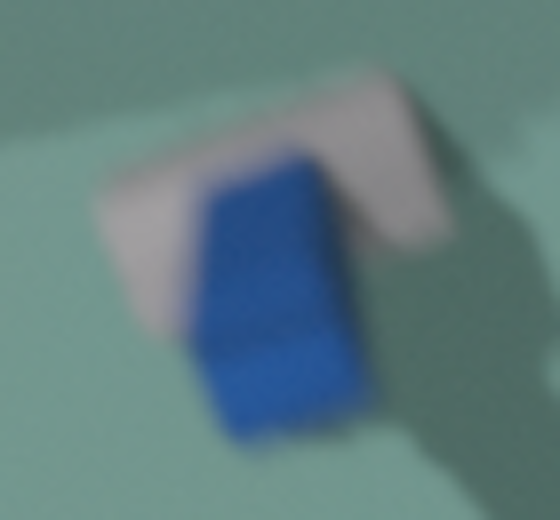

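```bash
cat > fit2.py <<'E'
from h import *
from scipy.optimize import least_squares
def flat(S,p): return np.array([S[0],S[1],0])+R.from_euler('z',S[2]).apply(p)
def fit(name,d,obs,x0,fn=flat):
    f=lambda S:np.concatenate([proj(d['K'],d['T'],fn(S,np.array(P)/1000))-np.array(uv) for P,uv in obs])
    r=least_squares(f,x0,loss='soft_l1');print(name,r.x.round(4),'yaw',np.degrees(r.x[2]).round(1));print(r.fun.reshape(-1,2).round(1).tolist());return r.x
E
python3 - <<'E'
from fit2 import *
d=np.load('w1.npz')
c=lambda U,V:(285+(U+.5)/8-.5,140+(V+.5)/8-.5)
p=fit('pusher',d,[((-25,11,0),c(97,205)),((25,11,0),c(385,70)),((25,-11,30),c(447,238)),((-25,-11,30),c(150,332)),((-10,10,110),c(195,345)),((-10,-10,110),c(240,442)),((10,-10,110),c(372,398)),((10,10,110),c(345,315))],[.61,.27,.4])
fit('cover',d,[((-50,75,16),(128,98)),((50,75,16),(208,76)),((50,-75,16),(247,197)),((-50,-75,16),(176,212)),((0,50,16),(173,107))],[.45,.29,.28])
s=ctrl.get_state();print(s['eef_pos'])
print('approach');plan([p[0],p[1],.155],down(p[2]),5)
E
```

```text
pusher [0.614  0.2697 0.4033] yaw 23.1
[[1.0, -1.8], [0.6, 0.1], [0.9, -0.3], [0.2, 3.5], [-3.3, -1.3], [-0.7, 4.9], [1.8, 2.8], [-2.7, -5.5]]
cover [0.4557 0.2903 0.2415] yaw 13.8
[[-0.9, -0.8], [-0.1, -0.5], [0.6, -0.4], [-0.8, 1.6], [2.2, 1.3]]
[0.61424906 0.26834211 0.24883688]
approach
rot/row [0.0, 0.01, -0.92] dist mm 93.8
[[0.01, -0.0, 0.63], [0.01, -0.0, 0.63], [0.01, -0.0, 0.63], [0.01, 0.0, 0.63], [0.01, 0.0, 0.63]]
```

>>> send_rows --translation '[[0.01, 0, 0.87], [0.01, 0, 0.87], [0.01, 0, 0.87], [0.01, 0, 0.87], [0.01, 0, 0.87]]' --rotation '[[0, 0, -0.92], [0, 0, -0.92], [0, 0, -0.92], [0, 0, -0.92], [0, 0, -0.92]]' --grip '[85, 85, 85, 85, 85]'

```text
time: 3.32
eef_pos: [0.6104, 0.2734, 0.1176]
tcp_rot: [0.548, 0.837, -0.0, -0.0]
contact_force: [-0.1, -0.4, 0.9]
opening: 0.996
```

>>> send_rows --translation '[[0, 0, 0.87], [0, 0, 0.87], [0, 0, 0], [0, 0, 0], [0, 0, 0]]' --rotation '[[0, 0, 0], [0, 0, 0], [0, 0, 0], [0, 0, 0], [0, 0, 0]]' --grip '[85, 85, 15, 15, 15]' --squeeze 60

```text
time: 3.95
eef_pos: [0.612, 0.2736, 0.0685]
tcp_rot: [0.549, 0.836, 0.001, 0.001]
contact_force: [0.4, -0.4, 0.8]
opening: 0.372
```

>>> send_rows --translation '[[0, 0, 0], [0, 0, 0], [0, 0, 0]]' --rotation '[[0, 0, 0], [0, 0, 0], [0, 0, 0]]' --grip '[15, 15, 15]'

```text
time: 4.32
eef_pos: [0.6121, 0.2736, 0.0684]
tcp_rot: [0.549, 0.836, 0.001, 0.001]
contact_force: [-0.7, 0.5, 5.1]
opening: 0.226
```

Run:
```python
from h import *
s=ctrl.get_state();p0=np.array(s['eef_pos']);r0=R.from_quat(s['tcp_rot']);print(p0,s['tcp_rot'],s['opening'],s['time'])
np.savez('grasp.npz',p=p0,r=r0.as_quat())
S=[.5552,-.0018,-.2251]
RS=seatR(S[2])
h=p0[2] # tip above pusher bottom
# tool pose with pusher axes=seat axes: tool y = seat x, tool z=-seat z
Rt=RS*R.from_matrix(np.c_[[0,1,0],[1,0,0],[0,0,-1]])
print('tilted quat',Rt.as_quat())
tip=lambda x,y,z:seatpt(S,[x,y,h+z])
a=tip(-.022,.085,.06);b=tip(-.022,.085,.003)
print('via');up=p0+[0,0,.12];print(up,a,b)
plan(a,Rt,16,up,r0)
```

```text
[0.61205378 0.27360507 0.06837889] [0.54922484 0.83567335 0.00111749 0.00093708] 0.22579030698905175 4.325
tilted quat [0.75540212 0.60198035 0.16130015 0.20240939]
via
[0.61205378 0.27360507 0.18837889] [0.49303037 0.09963554 0.20517938] [0.52081136 0.09327423 0.15581594]
rot/row [-0.36, -0.12, 0.44] dist mm 211.5
[[-0.23, -0.37, -0.04], [-0.25, -0.36, -0.04], [-0.26, -0.35, -0.05], [-0.28, -0.34, -0.06], [-0.29, -0.32, -0.07]]
[[-0.3, -0.31, -0.08], [-0.32, -0.3, -0.08], [-0.33, -0.28, -0.09], [-0.34, -0.26, -0.09], [-0.35, -0.25, -0.1]]
[[-0.36, -0.23, -0.1], [-0.37, -0.21, -0.1], [-0.38, -0.2, -0.11], [-0.39, -0.18, -0.11], [-0.4, -0.16, -0.11]]
[[-0.4, -0.14, -0.11]]
```

>>> send_rows --translation '[[0, 0, -1], [0, 0, -1], [0, 0, -1], [0, 0, -1], [-0.23, -0.37, -0.04]]' --rotation '[[0, 0, 0], [0, 0, 0], [0, 0, 0], [0, 0, 0], [-0.36, -0.12, 0.44]]' --grip '[15, 15, 15, 15, 15]'

```text
time: 4.95
eef_pos: [0.6051, 0.263, 0.1904]
tcp_rot: [0.565, 0.825, 0.012, 0.015]
contact_force: [0.7, -0.2, -2.0]
opening: 0.227
```

>>> send_rows --translation '[[-0.25, -0.36, -0.04], [-0.26, -0.35, -0.05], [-0.28, -0.34, -0.06], [-0.29, -0.32, -0.07], [-0.3, -0.31, -0.08]]' --rotation '[[-0.36, -0.12, 0.44], [-0.36, -0.12, 0.44], [-0.36, -0.12, 0.44], [-0.36, -0.12, 0.44], [-0.36, -0.12, 0.44]]' --grip '[15, 15, 15, 15, 15]'

```text
time: 5.58
eef_pos: [0.5649, 0.2076, 0.1915]
tcp_rot: [0.639, 0.763, 0.06, 0.077]
contact_force: [-0.6, -0.5, -1.5]
opening: 0.225
```

>>> send_rows --translation '[[-0.32, -0.3, -0.08], [-0.33, -0.28, -0.09], [-0.34, -0.26, -0.09], [-0.35, -0.25, -0.1], [-0.36, -0.23, -0.1]]' --rotation '[[-0.36, -0.12, 0.44], [-0.36, -0.12, 0.44], [-0.36, -0.12, 0.44], [-0.36, -0.12, 0.44], [-0.36, -0.12, 0.44]]' --grip '[15, 15, 15, 15, 15]'

```text
time: 6.2
eef_pos: [0.5278, 0.1531, 0.1969]
tcp_rot: [0.703, 0.689, 0.11, 0.141]
contact_force: [0.6, -0.3, -2.5]
opening: 0.228
```

>>> send_rows --translation '[[-0.37, -0.21, -0.1], [-0.38, -0.2, -0.11], [-0.39, -0.18, -0.11], [-0.4, -0.16, -0.11], [-0.4, -0.14, -0.11]]' --rotation '[[-0.36, -0.12, 0.44], [-0.36, -0.12, 0.44], [-0.36, -0.12, 0.44], [-0.36, -0.12, 0.44], [-0.36, -0.12, 0.44]]' --grip '[15, 15, 15, 15, 15]'

```text
time: 6.82
eef_pos: [0.4908, 0.0985, 0.2022]
tcp_rot: [0.755, 0.603, 0.158, 0.202]
contact_force: [0.5, 0.1, -1.2]
opening: 0.227
```

Run:
```python
from h import *
im,K,T=cam('wrist');np.savez('w2.npz',im=im,K=K,T=T)
S=[.5552,-.0018,-.2251]
for q in [(60,85,0),(60,-85,0),(-59,85,12),(-59,-85,12),(0,50,0),(-51,85,0),(-51,-85,0),(15,77,29),(55,77,29),(15,-77,29)]:
    u=proj(K,T,seatpt(S,np.array(q)/1000)).round(0).astype(int);print(q,u)
cv2.imwrite('pics/w2.png',cv2.resize(im,(800,500),interpolation=cv2.INTER_CUBIC))
s=ctrl.get_state();print(s['eef_pos'],s['tcp_rot'])
```

```text
(60, 85, 0) [410 187]
(60, -85, 0) [395 337]
(-59, 85, 12) [279 190]
(-59, -85, 12) [285 345]
(0, 50, 0) [343 222]
(-51, 85, 0) [289 187]
(-51, -85, 0) [293 336]
(15, 77, 29) [365 206]
(55, 77, 29) [413 206]
(15, -77, 29) [357 352]
[0.48953124 0.09804034 0.20142979] [0.75540655 0.60320881 0.15758154 0.2016634 ]
```

View pics/w2.png

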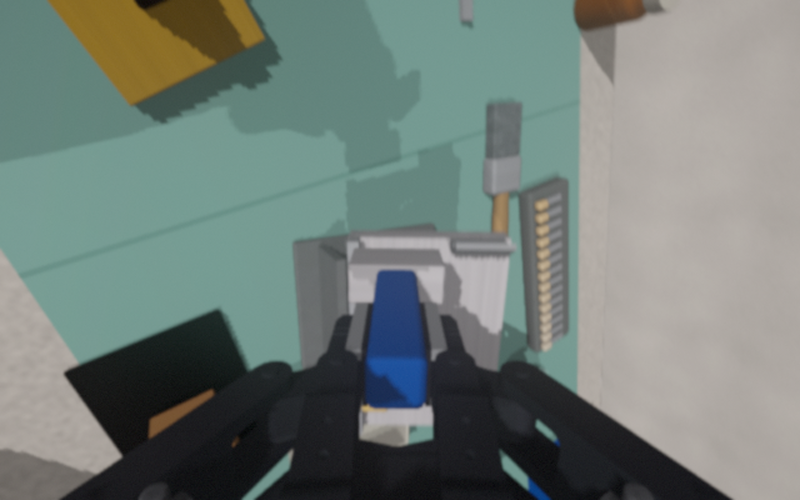

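The wrist view confirms the stand fit: the slab corners at (512,238) and (348,237) in the enlarged view fall within about 3 px of prediction. The pusher is square to the seat. Next are the descent and sweep.

Run:
```python
from h import *
S=[.5552,-.0018,-.2251]
Rt=seatR(S[2])*R.from_matrix(np.c_[[0,1,0],[1,0,0],[0,0,-1]])
h=.0684
b=seatpt(S,[-.0215,.085,h+.0035]);plan(b,Rt,4)
e=seatpt(S,[-.0215,-.095,h+.0035]);plan(e,Rt,12,b,Rt)
```

```text
rot/row [-0.02, 0.01, 0.01] dist mm 55.0
[[0.02, 0.04, 0.46], [0.02, 0.04, 0.46], [0.02, 0.04, 0.46], [0.02, 0.04, 0.46]]
rot/row [0.0, 0.0, 0.0] dist mm 180.0
[[-0.5, -0.0, -0.0], [-0.5, -0.0, -0.0], [-0.5, -0.0, -0.0], [-0.5, -0.0, -0.0], [-0.5, -0.0, -0.0]]
[[-0.5, -0.0, -0.0], [-0.5, -0.0, -0.0], [-0.5, -0.0, -0.0], [-0.5, -0.0, -0.0], [-0.5, -0.0, -0.0]]
[[-0.5, -0.0, -0.0], [-0.5, -0.0, -0.0]]
```

>>> send_rows --translation '[[0.02, 0.04, 0.46], [0.02, 0.04, 0.46], [0.02, 0.04, 0.46], [0.02, 0.04, 0.46], [0, 0, 0]]' --rotation '[[-0.02, 0.01, 0.01], [-0.02, 0.01, 0.01], [-0.02, 0.01, 0.01], [-0.02, 0.01, 0.01], [0, 0, 0]]' --grip '[15, 15, 15, 15, 15]'

```text
time: 7.5
eef_pos: [0.5235, 0.0941, 0.1566]
tcp_rot: [0.755, 0.602, 0.162, 0.203]
contact_force: [0.0, 1.3, -0.7]
opening: 0.232
```

Run:
```python
from h import *
S=[.5552,-.0018,-.2251]
s=ctrl.get_state();L=seatR(S[2]).inv().apply(np.array(s['eef_pos'])-seatpt(S,[0,0,0]));print(L*1000-[0,0,68.4],s['contact_force'])
```

```text
[-19.48065697  86.40317825   2.41186731] [ 8.74487618e-04  1.33750018e+00 -7.30525817e-01]
```

>>> send_rows --translation '[[-0.5, -0.07, 0], [-0.5, 0, 0], [-0.5, 0, 0], [-0.5, 0, 0], [-0.5, 0, 0]]' --rotation '[[0, 0, 0], [0, 0, 0], [0, 0, 0], [0, 0, 0], [0, 0, 0]]' --grip '[15, 15, 15, 15, 15]'

```text
time: 8.12
eef_pos: [0.5056, 0.0212, 0.158]
tcp_rot: [0.754, 0.602, 0.164, 0.204]
contact_force: [0.2, 1.4, -0.9]
opening: 0.225
```

>>> send_rows --translation '[[-0.45, 0, 0], [-0.45, 0, 0], [-0.45, 0, 0], [-0.45, 0, 0], [-0.45, 0, 0]]' --rotation '[[0, 0, 0], [0, 0, 0], [0, 0, 0], [0, 0, 0], [0, 0, 0]]' --grip '[15, 15, 15, 15, 15]'

```text
time: 8.75
eef_pos: [0.4906, -0.0446, 0.1579]
tcp_rot: [0.754, 0.602, 0.164, 0.204]
contact_force: [-0.2, 0.7, -1.8]
opening: 0.224
```

>>> send_rows --translation '[[-0.45, 0, 0], [-0.45, 0, 0], [-0.45, 0, 0], [-0.3, 0, 0], [0, 0, 0]]' --rotation '[[0, 0, 0], [0, 0, 0], [0, 0, 0], [0, 0, 0], [0, 0, 0]]' --grip '[15, 15, 15, 15, 15]'

```text
time: 9.38
eef_pos: [0.4797, -0.0931, 0.1578]
tcp_rot: [0.755, 0.602, 0.163, 0.204]
contact_force: [0.1, 0.5, -1.5]
opening: 0.231
```

Run:
```python
from h import *
S=[.5552,-.0018,-.2251]
s=ctrl.get_state();L=seatR(S[2]).inv().apply(np.array(s['eef_pos'])-seatpt(S,[0,0,0]));print(L*1000-[0,0,68.4],s['contact_force'],s['opening'])
im,K,T=cam('scene')
a=cv2.resize(im[180:340,180:340],None,fx=3.5,fy=3.5,interpolation=cv2.INTER_CUBIC);cv2.imwrite('pics/s3.png',a)
```

```text
[ -19.6654527  -105.86772941    3.96830615] [ 0.06811794  0.53413605 -1.50207524] 0.23142618162751108
```

View pics/s3.png

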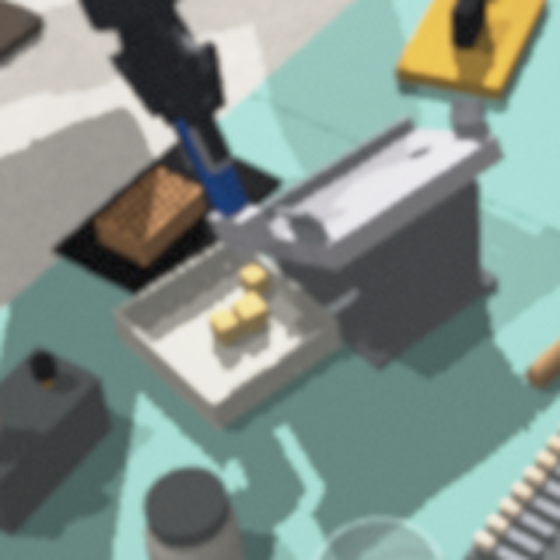

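All three offcuts are in the tray (crop pixels (225,322), (250,312) and (253,276)). Next, the pusher goes back to its spot.

Run:
```python
from h import *
s=ctrl.get_state();p=np.array(s['eef_pos']);r=R.from_quat(s['tcp_rot'])
g=np.load('grasp.npz');Rg=down(np.radians(23.1))
v=p+r.apply([0,0,-.09]);print(v)
plan([.585,.24,.23],Rg,16,v,r)
plan([.612,.2736,.0700],Rg,6,[.585,.24,.23],Rg)
```

```text
[ 0.43537913 -0.08271983  0.23539515]
rot/row [0.37, 0.12, -0.44] dist mm 355.8
[[0.72, 0.13, 0.09], [0.72, 0.16, 0.09], [0.71, 0.19, 0.09], [0.7, 0.22, 0.09], [0.69, 0.25, 0.09]]
[[0.68, 0.28, 0.09], [0.67, 0.31, 0.09], [0.66, 0.33, 0.09], [0.64, 0.36, 0.08], [0.63, 0.39, 0.08]]
[[0.61, 0.41, 0.07], [0.59, 0.44, 0.06], [0.58, 0.46, 0.05], [0.56, 0.49, 0.04], [0.54, 0.51, 0.03]]
[[0.52, 0.53, 0.02]]
rot/row [0.0, 0.0, 0.0] dist mm 165.7
[[0.11, 0.21, 0.89], [0.11, 0.21, 0.89], [0.11, 0.21, 0.89], [0.11, 0.21, 0.89], [0.11, 0.21, 0.89]]
[[0.11, 0.21, 0.89]]
```

>>> send_rows --translation '[[0, 0, -1], [0, 0, -1], [0, 0, -1], [0.72, 0.13, 0.09], [0.72, 0.16, 0.09]]' --rotation '[[0, 0, 0], [0, 0, 0], [0, 0, 0], [0.37, 0.12, -0.44], [0.37, 0.12, -0.44]]' --grip '[15, 15, 15, 15, 15]'

```text
time: 10.05
eef_pos: [0.4543, -0.0417, 0.2356]
tcp_rot: [0.735, 0.638, 0.144, 0.18]
contact_force: [0.1, -0.4, -1.5]
opening: 0.225
```

>>> send_rows --translation '[[0.71, 0.19, 0.09], [0.7, 0.22, 0.09], [0.69, 0.25, 0.09], [0.68, 0.28, 0.09], [0.67, 0.31, 0.09]]' --rotation '[[0.37, 0.12, -0.44], [0.37, 0.12, -0.44], [0.37, 0.12, -0.44], [0.37, 0.12, -0.44], [0.37, 0.12, -0.44]]' --grip '[15, 15, 15, 15, 15]'

```text
time: 10.68
eef_pos: [0.5012, 0.0597, 0.2334]
tcp_rot: [0.678, 0.72, 0.093, 0.115]
contact_force: [0.8, -0.8, -1.5]
opening: 0.227
```

>>> send_rows --translation '[[0.66, 0.33, 0.09], [0.64, 0.36, 0.08], [0.63, 0.39, 0.08], [0.61, 0.41, 0.07], [0.59, 0.44, 0.06]]' --rotation '[[0.37, 0.12, -0.44], [0.37, 0.12, -0.44], [0.37, 0.12, -0.44], [0.37, 0.12, -0.44], [0.37, 0.12, -0.44]]' --grip '[15, 15, 15, 15, 15]'

```text
time: 11.3
eef_pos: [0.5475, 0.1608, 0.2314]
tcp_rot: [0.61, 0.789, 0.041, 0.05]
contact_force: [0.0, -0.1, -1.4]
opening: 0.224
```

>>> send_rows --translation '[[0.58, 0.46, 0.05], [0.56, 0.49, 0.04], [0.54, 0.51, 0.03], [0.52, 0.53, 0.02], [0, 0, 0]]' --rotation '[[0.37, 0.12, -0.44], [0.37, 0.12, -0.44], [0.37, 0.12, -0.44], [0.37, 0.12, -0.44], [0, 0, 0]]' --grip '[15, 15, 15, 15, 15]'

```text
time: 11.92
eef_pos: [0.5846, 0.2422, 0.2301]
tcp_rot: [0.549, 0.836, -0.001, -0.003]
contact_force: [0.3, -0.2, -1.4]
opening: 0.229
```

Run:
```python
from h import *
s=ctrl.get_state();print(s['eef_pos'],s['tcp_rot'])
plan([.612,.2736,.072],down(np.radians(23.1)),6)
```

```text
[0.58463277 0.24220299 0.23007521] [ 5.49115187e-01  8.35742087e-01 -6.83439880e-04 -2.68494278e-03]
rot/row [-0.01, -0.01, 0.01] dist mm 163.5
[[0.1, 0.21, 0.88], [0.1, 0.21, 0.88], [0.1, 0.21, 0.88], [0.1, 0.21, 0.88], [0.1, 0.21, 0.88]]
[[0.1, 0.21, 0.88]]
```

>>> send_rows --translation '[[0.1, 0.21, 0.88], [0.1, 0.21, 0.88], [0.1, 0.21, 0.88], [0.1, 0.21, 0.88], [0.1, 0.21, 0.88]]' --rotation '[[-0.01, -0.01, 0.01], [-0.01, -0.01, 0.01], [-0.01, -0.01, 0.01], [-0.01, -0.01, 0.01], [-0.01, -0.01, 0.01]]' --grip '[15, 15, 15, 15, 15]'

```text
time: 12.55
eef_pos: [0.6065, 0.2667, 0.0977]
tcp_rot: [0.552, 0.834, -0.0, 0.001]
contact_force: [0.0, -0.5, -0.9]
opening: 0.231
```

>>> send_rows --translation '[[0.1, 0.21, 0.88], [0, 0, 0.05], [0, 0, 0.05], [0, 0, 0]]' --rotation '[[-0.01, -0.01, 0.01], [0, 0, 0], [0, 0, 0], [0, 0, 0]]' --grip '[15, 15, 15, 15]'

```text
time: 13.05
eef_pos: [0.6114, 0.272, 0.07]
tcp_rot: [0.552, 0.834, 0.0, 0.001]
contact_force: [0.5, -0.1, -2.1]
opening: 0.227
```

>>> send_rows --translation '[[0, 0, 0.04], [0, 0, 0], [0, 0, 0], [0, 0, 0], [0, 0, 0]]' --rotation '[[0, 0, 0], [0, 0, 0], [0, 0, 0], [0, 0, 0], [0, 0, 0]]' --grip '[15, 15, 70, 70, 70]'

```text
time: 13.68
eef_pos: [0.6116, 0.2722, 0.0681]
tcp_rot: [0.552, 0.834, 0.0, 0.001]
contact_force: [-0.3, -0.5, -0.1]
opening: 0.816
```

Run:
```python
from h import *
s=ctrl.get_state();p=np.array(s['eef_pos']);r=R.from_quat(s['tcp_rot']);print(p,s['contact_force'],s['opening'])
v=p+[0,0,.12]
c=np.array([.454,.291]);th=np.radians(15);rib=c+[.01*np.sin(th),-.01*np.cos(th)]
plan([rib[0],rib[1],.2],down(th),7,v,r)
```

```text
[0.61157916 0.27220934 0.06814206] [-0.30345741 -0.45764879 -0.05884521] 0.8155702150756601
rot/row [0.0, 0.0, 0.23] dist mm 155.7
[[0.33, -0.66, -0.06], [0.31, -0.67, -0.06], [0.3, -0.67, -0.06], [0.29, -0.68, -0.06], [0.27, -0.69, -0.06]]
[[0.26, -0.69, -0.06], [0.25, -0.7, -0.06]]
```

>>> send_rows --translation '[[0, 0, -1], [0, 0, -1], [0, 0, -1], [0, 0, -1], [0.33, -0.66, -0.06]]' --rotation '[[0, 0, 0], [0, 0, 0], [0, 0, 0], [0, 0, 0], [0, 0, 0.23]]' --grip '[75, 75, 75, 75, 75]'

```text
time: 14.3
eef_pos: [0.5917, 0.2739, 0.1938]
tcp_rot: [0.561, 0.828, 0.003, 0.003]
contact_force: [0.3, -0.0, -0.1]
opening: 0.877
```

>>> send_rows --translation '[[0.31, -0.67, -0.06], [0.3, -0.67, -0.06], [0.29, -0.68, -0.06], [0.27, -0.69, -0.06], [0.26, -0.69, -0.06]]' --rotation '[[0, 0, 0.23], [0, 0, 0.23], [0, 0, 0.23], [0, 0, 0.23], [0, 0, 0.23]]' --grip '[75, 75, 75, 75, 75]'

```text
time: 14.92
eef_pos: [0.4779, 0.28, 0.1987]
tcp_rot: [0.602, 0.799, 0.0, 0.001]
contact_force: [-0.1, 0.5, 0.1]
opening: 0.878
```

>>> send_rows --translation '[[0.25, -0.7, -0.06], [0, 0, 0], [0, 0, 0]]' --rotation '[[0, 0, 0.23], [0, 0, 0], [0, 0, 0]]' --grip '[75, 75, 75]'

```text
time: 15.3
eef_pos: [0.457, 0.2814, 0.2006]
tcp_rot: [0.609, 0.793, 0.0, 0.001]
contact_force: [0.0, 0.4, -0.1]
opening: 0.88
```

Run:
```python
from h import *
im,K,T=cam('wrist');np.savez('w4.npz',im=im,K=K,T=T)
s=ctrl.get_state();print(s['eef_pos'],s['tcp_rot'])
cv2.imwrite('pics/w4.png',cv2.resize(im,(800,500),interpolation=cv2.INTER_CUBIC))
hsv=cv2.cvtColor(im,cv2.COLOR_BGR2HSV)
m=cv2.inRange(hsv,(12,110,40),(32,255,255));cn,_=cv2.findContours(m,cv2.RETR_CCOMP,cv2.CHAIN_APPROX_NONE)
for c in cn:
    if cv2.contourArea(c)>80: print(cv2.contourArea(c),cv2.boundingRect(c),cv2.approxPolyDP(c,6,True).reshape(-1,2).tolist(), np.mean(c.reshape(-1,2),0))
```

```text
[0.45711527 0.28133803 0.2004675 ] [6.09275733e-01 7.92957793e-01 2.86948365e-04 9.67926457e-04]
159.5 (448, 378, 17, 22) [[464, 381], [453, 379], [448, 399]] [454.88679245 388.1509434 ]
382.5 (167, 365, 19, 35) [[175, 365], [167, 399], [185, 399]] [175.2183908  385.32183908]
1172.0 (603, 284, 37, 50) [[612, 288], [606, 309], [639, 333], [639, 287]] [626.234375 305.765625]
12155.0 (265, 92, 98, 136) [[265, 93], [272, 225], [356, 226], [361, 92]] [314.         157.31838565]
1109.5 (303, 152, 23, 55) [[306, 152], [324, 157], [323, 206], [303, 203]] [313.63829787 179.57446809]
305.0 (303, 106, 21, 20) [[310, 106], [323, 112], [318, 125], [304, 119]] [313.44642857 115.51785714]
127.5 (336, 0, 31, 9) [[336, 0], [360, 8], [366, 2]] [352.09230769   2.21538462]
```

View pics/w4.png

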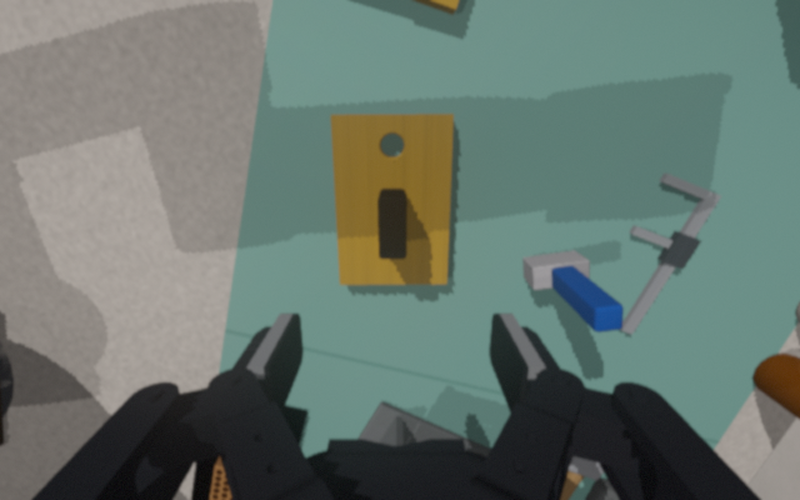

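The cover is lined up with the jaws: its corners are at (265,93), (361,92), (356,226) and (272,225) px, with the hole at (313,115). The pusher is standing upright. Next I'll fit the cover pose, then descend and grasp the rib.

Run:
```python
from fit2 import *
d=np.load('w4.npz')
c=fit('cover',d,[((-50,75,16),(265,92.5)),((50,75,16),(361.5,91.5)),((50,-75,16),(356.5,226.5)),((-50,-75,16),(272,226)),((0,50,16),(313.4,115.5))],[.45,.29,.28])
np.save('cover.npy',c)
rib=flat(c,np.array([0,-.010,0]))
# grasp point at z .042 -> tip .023
plan([rib[0],rib[1],.025],down(c[2]),7)
```

```text
cover [0.4512 0.2917 0.2641] yaw 15.1
[[-1.1, -1.4], [1.1, -0.8], [0.6, 0.5], [-0.7, 1.4], [0.0, 0.9]]
rot/row [0.0, 0.0, -0.01] dist mm 175.5
[[0.01, -0.02, 0.84], [0.01, -0.02, 0.84], [0.01, -0.02, 0.84], [0.01, -0.02, 0.84], [0.01, -0.01, 0.84]]
[[0.01, -0.01, 0.84], [0.01, -0.01, 0.84]]
```

>>> send_rows --translation '[[0.01, -0.02, 0.84], [0.01, -0.02, 0.84], [0.01, -0.02, 0.84], [0.01, -0.02, 0.84], [0.01, -0.01, 0.84]]' --rotation '[[0, 0, 0], [0, 0, 0], [0, 0, 0], [0, 0, 0], [0, 0, 0]]' --grip '[75, 75, 75, 75, 75]'

```text
time: 15.98
eef_pos: [0.4544, 0.2818, 0.0733]
tcp_rot: [0.609, 0.793, 0.0, 0.001]
contact_force: [-0.0, -0.8, 0.3]
opening: 0.875
```

>>> send_rows --translation '[[0.01, -0.01, 0.84], [0.01, -0.01, 0.8], [0, 0, 0], [0, 0, 0], [0, 0, 0]]' --rotation '[[0, 0, 0], [0, 0, 0], [0, 0, 0], [0, 0, 0], [0, 0, 0]]' --grip '[75, 75, 15, 15, 15]' --squeeze 110

```text
time: 16.6
eef_pos: [0.454, 0.2827, 0.0266]
tcp_rot: [0.609, 0.793, 0.001, 0.001]
contact_force: [-5.6, -2.3, 11.4]
opening: 0.247
```

>>> send_rows --translation '[[0, 0, 0], [0, 0, 0], [0, 0, 0]]' --rotation '[[0, 0, 0], [0, 0, 0], [0, 0, 0]]' --grip '[15, 15, 15]'

```text
time: 16.98
eef_pos: [0.4542, 0.2828, 0.0267]
tcp_rot: [0.609, 0.793, 0.001, 0.002]
contact_force: [0.7, -0.1, 6.1]
opening: 0.239
```

Run:
```python
from h import *
s=ctrl.get_state();p=np.array(s['eef_pos']);r=R.from_quat(s['tcp_rot']);print(p,s['tcp_rot'],s['contact_force'],s['opening'])
im,K,T=cam('wrist');np.savez('w5.npz',im=im,K=K,T=T,p=p,q=s['tcp_rot'])
hsv=cv2.cvtColor(im,cv2.COLOR_BGR2HSV)
m=cv2.inRange(hsv,(12,110,40),(32,255,255));cn,_=cv2.findContours(m,cv2.RETR_CCOMP,cv2.CHAIN_APPROX_NONE)
for c in cn:
    if cv2.contourArea(c)>80: print(cv2.contourArea(c),cv2.boundingRect(c),cv2.approxPolyDP(c,6,True).reshape(-1,2).tolist(), np.mean(c.reshape(-1,2),0))
cf=np.load('cover.npy')
for P in [(50,75,16),(-50,75,16),(0,50,16)]:
    print('pred',proj(K,T,np.array([cf[0],cf[1],0])+R.from_euler('z',cf[2]).apply(np.array(P)/1000)))
S=[.5552,-.0018,-.2251];Rt=seatR(S[2])*R.from_matrix(np.c_[[0,1,0],[1,0,0],[0,0,-1]])
h=p[2]; off=.010 # tip y in cover frame
a=seatpt(S,[.003,-off,h+.06]);print('a',a)
plan(a,Rt,14,p+[0,0,.18],r)
```

```text
[0.45416395 0.28282138 0.02667895] [0.60920652 0.79300922 0.00119842 0.00153612] [ 0.74259651 -0.07006345  6.0849075 ] 0.23886985791365895
130.5 (336, 324, 13, 18) [[342, 324], [336, 340], [347, 341]] [343.12765957 333.78723404]
165.0 (284, 323, 16, 19) [[287, 324], [285, 341], [298, 341]] [290.37037037 333.72222222]
33183.0 (211, 87, 210, 212) [[420, 88], [211, 89], [233, 298], [252, 291], [283, 241], [299, 239], [299, 232], [310, 238], [306, 231], [349, 241], [382, 292], [401, 297]] [316.14737991 188.87445415]
1105.0 (297, 118, 39, 38) [[307, 120], [333, 128], [326, 153], [312, 155], [298, 144]] [315.88679245 136.58490566]
pred [420.83620807  86.08212594]
pred [209.33566933  87.01452577]
pred [315.46513906 139.94538052]
a [ 0.5132544  -0.00245408  0.18156617]
rot/row [-0.42, -0.1, 0.39] dist mm 292.4
[[-0.69, -0.04, 0.06], [-0.69, -0.02, 0.07], [-0.69, 0.0, 0.07], [-0.69, 0.02, 0.08], [-0.69, 0.04, 0.09]]
[[-0.69, 0.06, 0.09], [-0.68, 0.08, 0.1], [-0.68, 0.1, 0.11], [-0.67, 0.12, 0.12], [-0.67, 0.14, 0.13]]
[[-0.66, 0.16, 0.15], [-0.66, 0.17, 0.16], [-0.65, 0.19, 0.17], [-0.64, 0.21, 0.18]]
```

Run:
```python
from h import *
d=np.load('w2.npz');K,T=d['K'],d['T'];S=[.5552,-.0018,-.2251]
g=cv2.cvtColor(d['im'],cv2.COLOR_BGR2GRAY).astype(int)
for x in (-40,-25,-10,5):
    u=int(round(proj(K,T,seatpt(S,np.array([x,85,0])/1000))[0]))
    print(u,'top85',proj(K,T,seatpt(S,np.array([x,85,0])/1000))[1].round(1),'bot85',proj(K,T,seatpt(S,np.array([x,85,-20])/1000))[1].round(1),'top80',proj(K,T,seatpt(S,np.array([x,80,0])/1000))[1].round(1),'r178:',g[178:198,u-1:u+2].mean(1).astype(int).tolist())
v=int(proj(K,T,seatpt(S,[-.03,.07,0]))[1])
for y in (75,):
  for x in (-59,-51,60): print(x,proj(K,T,seatpt(S,np.array([x,y,0])/1000)).round(1),proj(K,T,seatpt(S,np.array([x,y,12])/1000)).round(1))
print(v,'c270:',g[v-1:v+2,270:310].mean(0).astype(int).tolist(),'c395:',g[v-1:v+2,395:420].mean(0).astype(int).tolist())
```

```text
301 top85 186.7 bot85 181.0 top80 191.9 r178: [123, 123, 123, 123, 122, 119, 116, 115, 115, 118, 127, 143, 160, 171, 177, 178, 179, 179, 178, 172]
317 top85 186.7 bot85 181.1 top80 191.9 r178: [123, 122, 119, 112, 105, 103, 107, 111, 114, 118, 126, 142, 159, 171, 178, 180, 181, 180, 180, 175]
334 top85 186.8 bot85 181.2 top80 192.0 r178: [118, 111, 102, 98, 98, 102, 107, 111, 115, 118, 124, 139, 156, 169, 177, 180, 181, 180, 180, 176]
350 top85 186.9 bot85 181.2 top80 192.1 r178: [123, 122, 123, 122, 119, 118, 117, 117, 117, 118, 124, 138, 154, 168, 177, 181, 182, 183, 182, 180]
-59 [280.8 196.9] [279.2 201.1]
-51 [289.4 197. ] [288.2 201.1]
60 [408.9 197.5] [412.7 201.6]
202 c270: [77, 78, 81, 81, 83, 86, 96, 120, 149, 160, 160, 150, 134, 121, 117, 117, 116, 117, 116, 116, 116, 116, 116, 116, 116, 116, 116, 115, 116, 115, 116, 116, 116, 116, 116, 116, 116, 116, 117, 116] c395: [107, 107, 107, 108, 108, 108, 109, 108, 108, 109, 109, 110, 113, 120, 126, 132, 137, 142, 143, 143, 142, 132, 109, 91, 88]
```

>>> send_rows --translation '[[0, 0, -0.5], [0, 0, -1], [0, 0, -1], [0, 0, -1], [0, 0, -1]]' --rotation '[[0, 0, 0], [0, 0, 0], [0, 0, 0], [0, 0, 0], [0, 0, 0]]' --grip '[15, 15, 15, 15, 15]'

```text
time: 17.65
eef_pos: [0.4513, 0.2821, 0.1601]
tcp_rot: [0.609, 0.793, -0.001, 0.0]
contact_force: [0.2, 0.4, -3.9]
opening: 0.242
```

>>> send_rows --translation '[[0, 0, -1], [0, 0, -0.5], [-0.69, -0.04, 0.06], [-0.69, -0.02, 0.07], [-0.69, 0, 0.07]]' --rotation '[[0, 0, 0], [0, 0, 0], [-0.42, -0.1, 0.39], [-0.42, -0.1, 0.39], [-0.42, -0.1, 0.39]]' --grip '[15, 15, 15, 15, 15]'

```text
time: 18.27
eef_pos: [0.4638, 0.2208, 0.198]
tcp_rot: [0.648, 0.759, 0.035, 0.044]
contact_force: [0.2, -0.8, -4.2]
opening: 0.24
```

>>> send_rows --translation '[[-0.69, 0.02, 0.08], [-0.69, 0.04, 0.09], [-0.69, 0.06, 0.09], [-0.68, 0.08, 0.1], [-0.68, 0.1, 0.11]]' --rotation '[[-0.42, -0.1, 0.39], [-0.42, -0.1, 0.39], [-0.42, -0.1, 0.39], [-0.42, -0.1, 0.39], [-0.42, -0.1, 0.39]]' --grip '[15, 15, 15, 15, 15]'

```text
time: 18.9
eef_pos: [0.484, 0.119, 0.1887]
tcp_rot: [0.704, 0.694, 0.093, 0.116]
contact_force: [0.8, 0.0, -4.2]
opening: 0.243
```

>>> send_rows --translation '[[-0.67, 0.12, 0.12], [-0.67, 0.14, 0.13], [-0.66, 0.16, 0.15], [-0.66, 0.17, 0.16], [-0.65, 0.19, 0.17]]' --rotation '[[-0.42, -0.1, 0.39], [-0.42, -0.1, 0.39], [-0.42, -0.1, 0.39], [-0.42, -0.1, 0.39], [-0.42, -0.1, 0.39]]' --grip '[15, 15, 15, 15, 15]'

```text
time: 19.52
eef_pos: [0.5048, 0.0174, 0.179]
tcp_rot: [0.749, 0.618, 0.15, 0.186]
contact_force: [0.2, -0.9, -3.1]
opening: 0.242
```

>>> send_rows --translation '[[-0.64, 0.21, 0.18], [0, 0, 0], [0, 0, 0]]' --rotation '[[-0.42, -0.1, 0.39], [0, 0, 0], [0, 0, 0]]' --grip '[15, 15, 15]'

```text
time: 19.9
eef_pos: [0.5099, -0.0022, 0.1784]
tcp_rot: [0.756, 0.602, 0.162, 0.2]
contact_force: [-1.5, 0.5, -4.3]
opening: 0.24
```

Run:
```python
from h import *
S=[.5552,-.0018,-.2251];s=ctrl.get_state()
L=seatR(S[2]).inv().apply(np.array(s['eef_pos'])-seatpt(S,[0,0,0]));print('tip in seat',L*1000)
Rt=seatR(S[2])*R.from_matrix(np.c_[[0,1,0],[1,0,0],[0,0,-1]]);print('rot err deg',np.degrees((R.from_quat(s['tcp_rot']).inv()*Rt).as_rotvec()))
im,K,T=cam('wrist');np.savez('w6.npz',im=im,K=K,T=T)
for q in [(60,85,0),(-51,85,0),(-59,85,12),(15,77,14),(55,77,14),(15,77,29),(55,77,29),(15,85,0)]: print(q,(proj(K,T,seatpt(S,np.array(q)/1000))).round(1))
cv2.imwrite('pics/w6.png',cv2.resize(im[60:310,160:480],None,fx=2.5,fy=2.4,interpolation=cv2.INTER_CUBIC))
```

```text
tip in seat [ -1.48968941 -10.47772384  85.59978567]
rot err deg [-0.16562977 -0.21090896 -0.14609921]
(60, 85, 0) [404.7  73.7]
(-51, 85, 0) [245.5  74.3]
(-59, 85, 12) [229.3  72.9]
(15, 77, 14) [341.4  85.3]
(55, 77, 14) [401.9  85. ]
(15, 77, 29) [343.2  84.1]
(55, 77, 29) [408.4  83.9]
(15, 85, 0) [340.1  74. ]
```

View pics/w6.png

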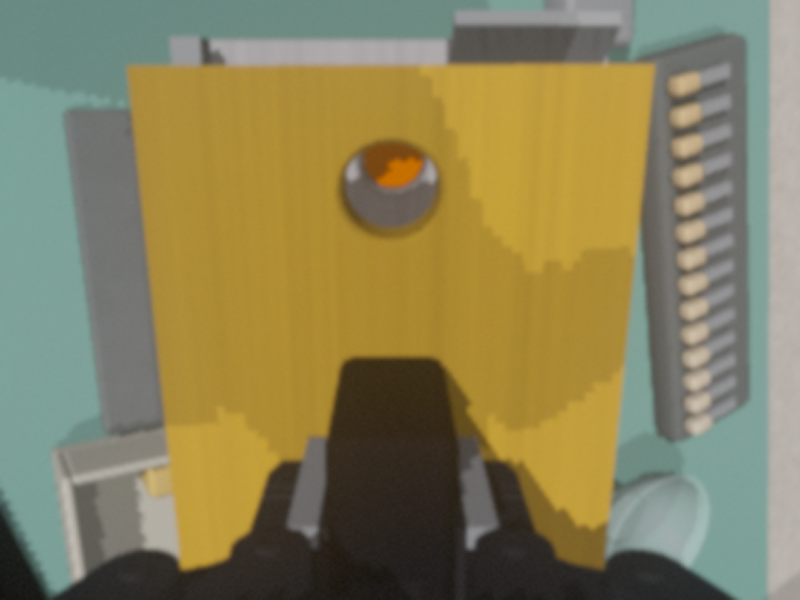

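Run:
```python
from h import *
S=[.5552,-.0018,-.2251]
d=np.load('w6.npz');K=d['K']
c=eyes.read_camera('wrist');H=np.array(c['hand_eye'])
for y in (82.7,83.7,84.7): print(y,proj(K,H,[y/1000,-.05,.0107]).round(1),proj(K,H,[y/1000,.05,.0107]).round(1))
print('obs corners',160+128/2.5,60+66/2.4,160+655/2.5)
RT=seatR(S[2]);Rt=RT*R.from_matrix(np.c_[[0,1,0],[1,0,0],[0,0,-1]])
a=seatpt(S,[.003,-.0100,.0267+.045]);plan(a,Rt,2)
plan(seatpt(S,[.003,-.0100,.0267+.003]),Rt,4,a,Rt)
```

```text
82.7 [211.2  90. ] [421.8  89.9]
83.7 [210.9  87.8] [422.   87.6]
84.7 [210.7  85.5] [422.2  85.4]
obs corners 211.2 87.5 422.0
rot/row [-0.01, -0.02, -0.01] dist mm 14.7
[[0.0, 0.06, 0.24], [0.0, 0.06, 0.24]]
rot/row [0.0, 0.0, 0.0] dist mm 42.0
[[0.0, 0.0, 0.35], [0.0, 0.0, 0.35], [0.0, 0.0, 0.35], [0.0, 0.0, 0.35]]
```

>>> send_rows --translation '[[0.01, 0.08, 0.22], [0.01, 0.08, 0.22], [0, 0, 0.35], [0, 0, 0.35], [0, 0, 0]]' --rotation '[[-0.01, -0.02, -0.01], [-0.01, -0.02, -0.01], [0, 0, 0], [0, 0, 0], [0, 0, 0]]' --grip '[15, 15, 15, 15, 15]'

```text
time: 20.62
eef_pos: [0.5311, -0.0067, 0.1504]
tcp_rot: [0.756, 0.602, 0.161, 0.202]
contact_force: [-0.3, 0.4, -3.4]
opening: 0.244
```

```bash
cat > st.py <<'E'
from h import *
S=[.5552,-.0018,-.2251];s=ctrl.get_state()
L=seatR(S[2]).inv().apply(np.array(s['eef_pos'])-seatpt(S,[0,0,0]));print('tip in seat',(L*1000).round(1))
Rt=seatR(S[2])*R.from_matrix(np.c_[[0,1,0],[1,0,0],[0,0,-1]]);print('rot err deg (tool)',np.degrees((R.from_quat(s['tcp_rot']).inv()*Rt).as_rotvec()).round(2))
print('force in seat',seatR(S[2]).inv().apply(s['contact_force']).round(1),'open',s['opening'],s['time'])
E
python3 st.py
```

```text
tip in seat [  3.3 -10.2  50.5]
rot err deg (tool) [-0.09  0.01 -0.06]
force in seat [-2.1  0.3 -2.8] open 0.24409129982031305 20.625
```

>>> send_rows --translation '[[0, 0, 0.2], [0, 0, 0.2], [0, 0, 0.15], [0, 0, 0.13], [0, 0, 0]]' --rotation '[[0, 0, 0], [0, 0, 0], [0, 0, 0], [0, 0, 0], [0, 0, 0]]' --grip '[15, 15, 15, 15, 15]'

```text
time: 21.25
eef_pos: [0.5415, -0.0091, 0.1342]
tcp_rot: [0.756, 0.602, 0.162, 0.203]
contact_force: [0.1, 0.3, -3.8]
opening: 0.241
```

```bash
python3 st.py
```

```text
tip in seat [  4.4 -10.1  31.1]
rot err deg (tool) [ 0.06  0.   -0.06]
force in seat [-1.9  0.3 -3.3] open 0.2406756292760989 21.25
```

>>> send_rows --translation '[[0, -0.02, 0.06], [0, -0.02, 0.05], [0, 0, 0.04], [0, 0, 0.02], [0, 0, 0]]' --rotation '[[0, 0, 0], [0, 0, 0], [0, 0, 0], [0, 0, 0], [0, 0, 0]]' --grip '[15, 15, 15, 15, 15]'

```text
time: 21.88
eef_pos: [0.5424, -0.0091, 0.1307]
tcp_rot: [0.756, 0.602, 0.161, 0.202]
contact_force: [-16.3, 2.2, 9.5]
opening: 0.243
```

```bash
python3 st.py
```

```text
tip in seat [  3.5 -10.   27.6]
rot err deg (tool) [ 0.    0.02 -0.02]
force in seat [-9.4 -1.5 16.4] open 0.24320148775981013 21.875
```

>>> send_rows --translation '[[0, -0.05, -0.02], [0, -0.05, 0], [0, 0, 0], [0, 0, 0], [0, 0, 0]]' --rotation '[[0, 0, 0], [0, 0, 0], [0, 0, 0], [0, 0, 0], [0, 0, 0]]' --grip '[15, 15, 15, 60, 60]'

```text
time: 22.5
eef_pos: [0.5401, -0.0088, 0.1282]
tcp_rot: [0.756, 0.601, 0.162, 0.203]
contact_force: [-0.7, 0.3, -0.3]
opening: 0.656
```

```bash
python3 st.py
python3 - <<'E'
from h import *
s=ctrl.get_state();p=np.array(s['eef_pos']);r=R.from_quat(s['tcp_rot'])
v=p+r.apply([0,0,-.12]);print(v)
plan([.45,-.29,.3],down(0),16,v,r)
t=np.load('top.npz');print([ray(t['K'],t['T'],(190+U/2.75,125+V/2.75),.127).round(3) for U,V in((757,255),(733,255),(745,266))])
E
```

```text
tip in seat [  0.2 -10.1  26.6]
rot err deg (tool) [ 0.07 -0.   -0.09]
force in seat [-0.7  0.1  0.1] open 0.6560817488152471 22.5
[0.48153018 0.00466853 0.23200819]
rot/row [0.37, 0.04, -0.16] dist mm 304.1
[[-0.61, 0.14, -0.09], [-0.61, 0.12, -0.09], [-0.62, 0.11, -0.1], [-0.62, 0.1, -0.1], [-0.62, 0.09, -0.11]]
[[-0.62, 0.08, -0.11], [-0.62, 0.06, -0.12], [-0.62, 0.05, -0.12], [-0.62, 0.04, -0.13], [-0.62, 0.03, -0.13]]
[[-0.62, 0.01, -0.13], [-0.62, -0.0, -0.14], [-0.62, -0.01, -0.14], [-0.62, -0.03, -0.14], [-0.62, -0.04, -0.14]]
[[-0.62, -0.05, -0.14]]
[array([ 0.461, -0.332,  0.127]), array([ 0.461, -0.304,  0.127]), array([ 0.448, -0.317,  0.127])]
```

>>> send_rows --translation '[[0, 0, -1], [0, 0, -1], [0, 0, -1], [0, 0, -1], [-0.61, 0.14, -0.09]]' --rotation '[[0, 0, 0], [0, 0, 0], [0, 0, 0], [0, 0, 0], [0.37, 0.04, -0.16]]' --grip '[60, 60, 60, 60, 60]'

```text
time: 23.12
eef_pos: [0.4797, -0.0129, 0.2388]
tcp_rot: [0.753, 0.61, 0.153, 0.192]
contact_force: [-0.1, -0.8, -0.5]
opening: 0.704
```

>>> send_rows --translation '[[-0.61, 0.12, -0.09], [-0.62, 0.11, -0.1], [-0.62, 0.1, -0.1], [-0.62, 0.09, -0.11], [-0.62, 0.08, -0.11]]' --rotation '[[0.37, 0.04, -0.16], [0.37, 0.04, -0.16], [0.37, 0.04, -0.16], [0.37, 0.04, -0.16], [0.37, 0.04, -0.16]]' --grip '[60, 60, 60, 60, 60]'

```text
time: 23.75
eef_pos: [0.4698, -0.1066, 0.2575]
tcp_rot: [0.744, 0.648, 0.102, 0.129]
contact_force: [-0.4, 0.1, -0.3]
opening: 0.702
```

>>> send_rows --translation '[[-0.62, 0.06, -0.12], [-0.62, 0.05, -0.12], [-0.62, 0.04, -0.13], [-0.62, 0.03, -0.13], [-0.62, 0.01, -0.13]]' --rotation '[[0.37, 0.04, -0.16], [0.37, 0.04, -0.16], [0.37, 0.04, -0.16], [0.37, 0.04, -0.16], [0.37, 0.04, -0.16]]' --grip '[60, 60, 60, 60, 60]'

```text
time: 24.38
eef_pos: [0.4599, -0.1988, 0.2789]
tcp_rot: [0.728, 0.68, 0.051, 0.066]
contact_force: [0.7, 0.2, 0.2]
opening: 0.704
```

>>> send_rows --translation '[[-0.62, 0, -0.14], [-0.62, -0.01, -0.14], [-0.62, -0.03, -0.14], [-0.62, -0.04, -0.14], [-0.62, -0.05, -0.14]]' --rotation '[[0.37, 0.04, -0.16], [0.37, 0.04, -0.16], [0.37, 0.04, -0.16], [0.37, 0.04, -0.16], [0.37, 0.04, -0.16]]' --grip '[60, 60, 60, 60, 60]'

```text
time: 25.0
eef_pos: [0.4502, -0.2918, 0.3011]
tcp_rot: [0.706, 0.708, 0.0, 0.003]
contact_force: [0.1, 0.3, -0.2]
opening: 0.7
```

>>> send_rows --translation '[[0, 0, 0], [0, 0, 0]]' --rotation '[[0, 0, 0], [0, 0, 0]]' --grip '[60, 60]'

```text
time: 25.25
eef_pos: [0.4502, -0.2903, 0.3005]
tcp_rot: [0.707, 0.708, 0.001, 0.003]
contact_force: [-0.3, -0.1, -0.5]
opening: 0.706
```

Run:
```python
from h import *
im,K,T=cam('wrist');np.savez('w7.npz',im=im,K=K,T=T);s=ctrl.get_state();print(s['eef_pos'],s['tcp_rot'],s['contact_force'])
cv2.imwrite('pics/w7.png',cv2.resize(im[60:310,160:480],None,fx=2.5,fy=2.4,interpolation=cv2.INTER_CUBIC))
hsv=cv2.cvtColor(im,cv2.COLOR_BGR2HSV);m=cv2.inRange(hsv,(3,150,120),(17,255,255))
cn,_=cv2.findContours(m,cv2.RETR_EXTERNAL,cv2.CHAIN_APPROX_NONE)
for c in cn:
    if cv2.contourArea(c)>60: print(cv2.contourArea(c),cv2.boundingRect(c),cv2.minAreaRect(c),cv2.approxPolyDP(c,4,True).reshape(-1,2).tolist())
print(proj(K,T,[.452,-.316,.127]))
```

```text
[ 0.45017459 -0.29001784  0.30057755] [0.70643272 0.7077722  0.00080209 0.00326932] [ 0.23324809 -0.24520717  0.29895981]
148.5 (45, 362, 29, 19) ((58.96470260620117, 370.9588317871094), (7.2671709060668945, 32.97343063354492), 49.39870071411133) [[73, 362], [45, 380], [54, 380]]
448.5 (305, 186, 20, 29) ((314.8973693847656, 199.5196533203125), (18.965492248535156, 27.09356117248535), 7.594644546508789) [[309, 186], [305, 211], [321, 214], [324, 190]]
[317.37800336 199.01559048]
```

View pics/w7.png

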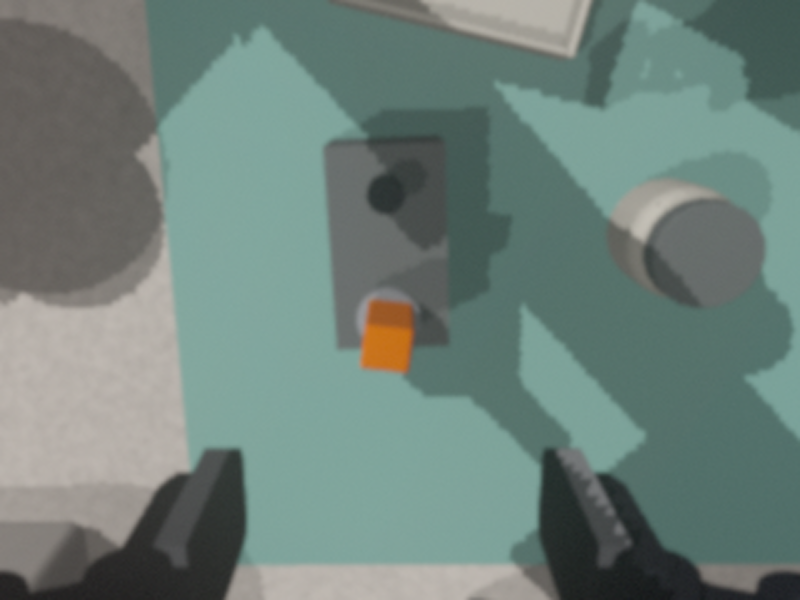

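The picture shows the orange head's top face centred at crop (387,347), with its collar centre at about (388,316). The spare pin's black head is at (385,193), 64 mm away.

Run:
```python
from h import *
d=np.load('w7.npz');K,T=d['K'],d['T'];c=lambda U,V:(160+U/2.5-.3,60+V/2.4-.3)
print('top',ray(K,T,c(387,347),.127),'collar',ray(K,T,c(388,317),.081),'spare',ray(K,T,c(385,193),.084))
q=[ray(K,T,c(*x),.127) for x in((365,323),(413,324),(408,373),(361,369))]
print([np.linalg.norm(q[i]-q[i-1]).round(4) for i in range(4)],[np.degrees(np.arctan2(*(q[i]-q[j])[1::-1])).round(1) for i,j in((1,0),(2,3))])
p=ray(K,T,c(387,347),.127)
plan([p[0],p[1],.088],down(np.radians(-4)),9)
```

```text
top [ 0.44884611 -0.32209595  0.127     ] collar [ 0.4493281  -0.32179049  0.081     ] spare [ 0.44798738 -0.25781183  0.084     ]
[np.float64(0.0224), np.float64(0.0209), np.float64(0.0239), np.float64(0.021)] [np.float64(-1.4), np.float64(-5.5)]
rot/row [0.01, 0.0, 0.09] dist mm 215.0
[[-0.12, -0.01, 0.79], [-0.12, -0.01, 0.79], [-0.12, -0.01, 0.79], [-0.12, -0.01, 0.79], [-0.12, -0.0, 0.79]]
[[-0.12, -0.0, 0.79], [-0.12, -0.0, 0.79], [-0.12, 0.0, 0.79], [-0.12, 0.0, 0.79]]
```

>>> send_rows --translation '[[-0.12, -0.01, 0.79], [-0.12, -0.01, 0.79], [-0.12, -0.01, 0.79], [-0.12, -0.01, 0.79], [-0.12, 0, 0.79]]' --rotation '[[0.01, 0, 0.09], [0.01, 0, 0.09], [0.01, 0, 0.09], [0.01, 0, 0.09], [0.01, 0, 0.09]]' --grip '[65, 65, 65, 65, 65]'

```text
time: 25.92
eef_pos: [0.4493, -0.3082, 0.1817]
tcp_rot: [0.72, 0.694, -0.001, 0.002]
contact_force: [-0.1, 0.3, -0.1]
opening: 0.76
```

>>> send_rows --translation '[[-0.12, 0, 0.79], [-0.12, 0, 0.79], [-0.12, 0, 0.79], [-0.12, 0, 0.79], [0, 0, 0]]' --rotation '[[0.01, 0, 0.09], [0.01, 0, 0.09], [0.01, 0, 0.09], [0.01, 0, 0.09], [0, 0, 0]]' --grip '[65, 65, 65, 65, 15]' --squeeze 80

```text
time: 26.55
eef_pos: [0.4474, -0.322, 0.0857]
tcp_rot: [0.731, 0.682, -0.002, -0.002]
contact_force: [-0.2, -1.1, 0.5]
opening: 0.566
```

>>> send_rows --translation '[[0, 0, 0], [0, 0, 0], [0, 0, 0], [0, 0, 0]]' --rotation '[[0, 0, 0], [0, 0, 0], [0, 0, 0], [0, 0, 0]]' --grip '[15, 15, 15, 15]'

```text
time: 27.05
eef_pos: [0.4495, -0.3243, 0.0892]
tcp_rot: [0.731, 0.682, -0.002, 0.002]
contact_force: [1.3, 1.0, 4.6]
opening: 0.245
```

Run:
```python
from h import *
s=ctrl.get_state();p=np.array(s['eef_pos']);r=R.from_quat(s['tcp_rot']);print(p,s['tcp_rot'],s['contact_force'],s['opening'],r.apply([0,0,1]))
np.savez('pg.npz',p=p,q=s['tcp_rot'])
print('pin in tool mm',r.inv().apply(np.array([.4490,-.3219,.0])-p)*1000)
S=[.5552,-.0018,-.2251];Rt=seatR(S[2])*R.from_matrix(np.c_[[0,1,0],[1,0,0],[0,0,-1]])
h=p[2]
v=p+[0,0,.15]
# pin foot 40 mm above the cover's upper face
a=seatpt(S,[0,.0490,h+.016+.045]);print(a)
m=a+np.array([-.03,-.10,.08])
plan(a+[0,0,.03],Rt,16,v,r)
```

```text
[ 0.44948002 -0.32431895  0.08915879] [ 0.73111905  0.68224443 -0.00176416  0.00208997] [1.25630637 1.00348359 4.61208126] 0.2450858897139373 [ 2.72106801e-04 -5.46321217e-03 -9.99985040e-01]
pin in tool mm [ 2.86423486 -0.70381639 89.14410809]
[0.49295171 0.06272183 0.23504132]
rot/row [-0.37, -0.03, 0.11] dist mm 390.3
[[0.81, 0.03, -0.06], [0.81, 0.03, -0.06], [0.81, 0.02, -0.06], [0.81, 0.02, -0.06], [0.81, 0.01, -0.06]]
[[0.81, 0.01, -0.06], [0.81, -0.0, -0.07], [0.81, -0.01, -0.07], [0.81, -0.01, -0.07], [0.81, -0.02, -0.07]]
[[0.81, -0.02, -0.07], [0.81, -0.03, -0.08], [0.81, -0.03, -0.08], [0.81, -0.04, -0.08], [0.81, -0.04, -0.09]]
[[0.81, -0.05, -0.09]]
```

>>> send_rows --translation '[[0, 0, -0.5], [0, 0, -1], [0, 0, -1], [0, 0, -1], [0, 0, -1]]' --rotation '[[0, 0, 0], [0, 0, 0], [0, 0, 0], [0, 0, 0], [0, 0, 0]]' --grip '[15, 15, 15, 15, 15]'

```text
time: 27.68
eef_pos: [0.4478, -0.3227, 0.2236]
tcp_rot: [0.731, 0.682, -0.003, -0.001]
contact_force: [0.1, 0.4, -1.9]
opening: 0.246
```

>>> send_rows --translation '[[0, 0, -1], [0, 0, -0.5], [0.81, 0.03, -0.06], [0.81, 0.03, -0.06], [0.81, 0.02, -0.06]]' --rotation '[[0, 0, 0], [0, 0, 0], [-0.37, -0.03, 0.11], [-0.37, -0.03, 0.11], [-0.37, -0.03, 0.11]]' --grip '[15, 15, 15, 15, 15]'

```text
time: 28.3
eef_pos: [0.4561, -0.2494, 0.2717]
tcp_rot: [0.74, 0.671, 0.028, 0.038]
contact_force: [-0.4, 0.9, -1.6]
opening: 0.247
```

>>> send_rows --translation '[[0.81, 0.02, -0.06], [0.81, 0.01, -0.06], [0.81, 0.01, -0.06], [0.81, 0, -0.07], [0.81, -0.01, -0.07]]' --rotation '[[-0.37, -0.03, 0.11], [-0.37, -0.03, 0.11], [-0.37, -0.03, 0.11], [-0.37, -0.03, 0.11], [-0.37, -0.03, 0.11]]' --grip '[15, 15, 15, 15, 15]'

```text
time: 28.92
eef_pos: [0.4696, -0.1286, 0.2795]
tcp_rot: [0.751, 0.648, 0.078, 0.101]
contact_force: [1.2, -0.3, -1.4]
opening: 0.247
```

>>> send_rows --translation '[[0.81, -0.01, -0.07], [0.81, -0.02, -0.07], [0.81, -0.02, -0.07], [0.81, -0.03, -0.08], [0.81, -0.03, -0.08]]' --rotation '[[-0.37, -0.03, 0.11], [-0.37, -0.03, 0.11], [-0.37, -0.03, 0.11], [-0.37, -0.03, 0.11], [-0.37, -0.03, 0.11]]' --grip '[15, 15, 15, 15, 15]'

```text
time: 29.55
eef_pos: [0.4832, -0.0078, 0.2871]
tcp_rot: [0.756, 0.621, 0.127, 0.164]
contact_force: [-0.1, 0.6, -2.2]
opening: 0.245
```

>>> send_rows --translation '[[0.81, -0.04, -0.08], [0.81, -0.04, -0.09], [0.81, -0.05, -0.09], [0, 0, 0], [0, 0, 0]]' --rotation '[[-0.37, -0.03, 0.11], [-0.37, -0.03, 0.11], [-0.37, -0.03, 0.11], [0, 0, 0], [0, 0, 0]]' --grip '[15, 15, 15, 15, 15]'

```text
time: 30.18
eef_pos: [0.492, 0.0638, 0.2922]
tcp_rot: [0.756, 0.603, 0.156, 0.201]
contact_force: [0.2, 0.5, -1.3]
opening: 0.246
```

```bash
python3 st.py
python3 - <<'E'
from h import *
S=[.5552,-.0018,-.2251];Rt=seatR(S[2])*R.from_matrix(np.c_[[0,1,0],[1,0,0],[0,0,-1]])
plan(seatpt(S,[0,.046,.0892+.016+.02]),Rt,4)
im,K,T=cam('wrist');np.savez('w8.npz',im=im,K=K,T=T)
H=np.linalg.inv(T)
for q in [(0,50,16),(0,48.7,16)]: print('cover hole pred',proj(K,T,seatpt(S,np.array(q)/1000)).round(1))
s=ctrl.get_state();r=R.from_quat(s['tcp_rot']);p=np.array(s['eef_pos'])
for t in (0.0142,.089): print('pin pt pred',t,proj(K,T,p+r.apply([.0026,0,t])).round(1))
cv2.imwrite('pics/w8.png',cv2.resize(im[100:320,200:440],None,fx=3,fy=2.7,interpolation=cv2.INTER_CUBIC))
E
```

```text
tip in seat [ 27.6  49.8 200.2]
rot err deg (tool) [-0.51  0.36  0.12]
force in seat [-0.5  0.5 -1.2] open 0.2461771167783016 30.175
rot/row [-0.03, 0.02, 0.01] dist mm 80.0
[[-0.03, -0.22, 0.63], [-0.03, -0.23, 0.63], [-0.03, -0.23, 0.63], [-0.03, -0.23, 0.63]]
cover hole pred [292.9 172.9]
cover hole pred [293.  174.1]
pin pt pred 0.0142 [317.3 240.4]
pin pt pred 0.089 [317.1 199.2]
```

Run:
```python
from h import *
d=np.load('w8.npz');im,K,T=d['im'],d['K'],d['T'];S=[.5552,-.0018,-.2251]
hsv=cv2.cvtColor(im,cv2.COLOR_BGR2HSV)
m=cv2.inRange(hsv,(12,110,40),(32,255,255));cn,h=cv2.findContours(m,cv2.RETR_CCOMP,cv2.CHAIN_APPROX_NONE)
for c in cn:
    if cv2.contourArea(c)>80: print(cv2.contourArea(c),cv2.boundingRect(c),cv2.approxPolyDP(c,5,True).reshape(-1,2).tolist())
for q in [(50,75,16),(-50,75,16),(50,-75,16),(-50,-75,16)]: print(q,proj(K,T,seatpt(S,np.array(q)/1000)).round(1))
```

```text
3146.5 (108, 250, 71, 75) [[152, 250], [109, 269], [136, 324], [178, 303]]
4204.5 (288, 232, 56, 90) [[299, 233], [289, 274], [291, 317], [338, 321], [343, 278], [336, 235]]
6880.0 (245, 150, 92, 132) [[335, 151], [245, 151], [254, 280], [279, 250], [280, 217], [306, 218], [319, 197], [334, 222]]
117.0 (283, 167, 18, 14) [[283, 169], [300, 176], [288, 180]]
(50, 75, 16) [339.  150.3]
(-50, 75, 16) [245.9 150.1]
(50, -75, 16) [336.  272.3]
(-50, -75, 16) [254.7 271.8]
```

>>> send_rows --translation '[[-0.03, -0.22, 0.55], [-0.03, -0.23, 0.55], [-0.03, -0.23, 0.55], [-0.03, -0.23, 0.55], [0, 0, 0]]' --rotation '[[-0.03, 0.02, 0.01], [-0.03, 0.02, 0.01], [-0.03, 0.02, 0.01], [-0.03, 0.02, 0.01], [0, 0, 0]]' --grip '[15, 15, 15, 15, 15]'

```text
time: 30.85
eef_pos: [0.4995, 0.0574, 0.22]
tcp_rot: [0.756, 0.601, 0.161, 0.202]
contact_force: [0.4, -0.2, -2.2]
opening: 0.248
```

```bash
python3 st.py
python3 - <<'E'
from h import *
S=[.5552,-.0018,-.2251]
im,K,T=cam('wrist');np.savez('w9.npz',im=im,K=K,T=T)
for q in [(0,50,16),(0,48.7,16)]: print('cover hole pred',proj(K,T,seatpt(S,np.array(q)/1000)).round(1))
s=ctrl.get_state();r=R.from_quat(s['tcp_rot']);p=np.array(s['eef_pos'])
for t in (0.0142,.089): print('pin pt pred',t,proj(K,T,p+r.apply([.0026,0,t])).round(1))
cv2.imwrite('pics/w9.png',cv2.resize(im[110:310,210:430],None,fx=3.5,fy=3,interpolation=cv2.INTER_CUBIC))
E
```

```text
tip in seat [ -0.9  45.3 133.3]
rot err deg (tool) [-0.05  0.02 -0.17]
force in seat [-0.7 -0.1 -2.2] open 0.2475341764753936 30.85
cover hole pred [317.7 186.6]
cover hole pred [317.7 188. ]
pin pt pred 0.0142 [319.2 240.1]
pin pt pred 0.089 [318.6 198.7]
```

View pics/w9.png

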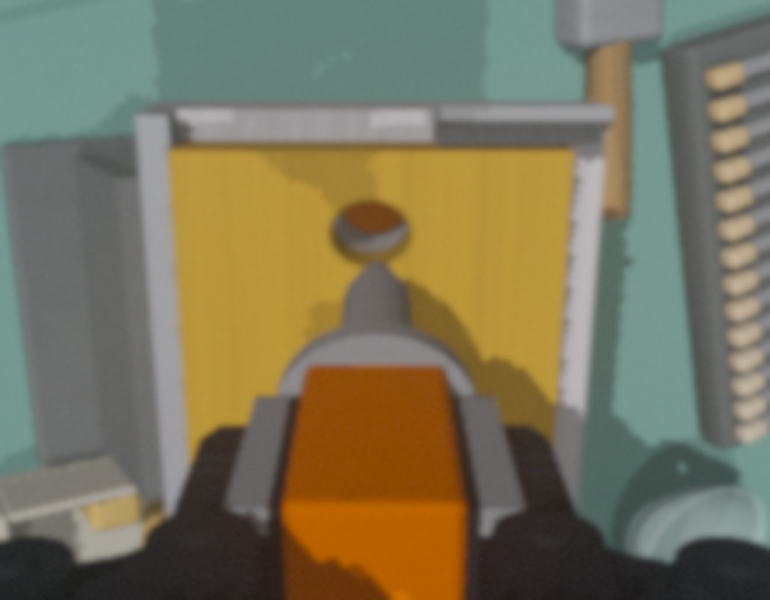

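The last picture shows the cover seated against the lip and between the cheeks. Its hole is at crop (371,231) and the pin's foot is just short of it at (376,270), so about 3 mm more along +y is needed. Insertion follows in stages.

>>> send_rows --translation '[[0.1, -0.02, 0.3], [0, 0, 0.4], [0, 0, 0.4], [0, 0, 0.2], [0, 0, 0]]' --rotation '[[0, 0, 0], [0, 0, 0], [0, 0, 0], [0, 0, 0], [0, 0, 0]]' --grip '[15, 15, 15, 15, 15]'

```text
time: 31.52
eef_pos: [0.5197, 0.0571, 0.1872]
tcp_rot: [0.756, 0.601, 0.163, 0.203]
contact_force: [-0.5, -0.9, -1.6]
opening: 0.247
```

```bash
python3 st.py
```

```text
tip in seat [-0.2 49.5 95. ]
rot err deg (tool) [ 0.12 -0.07 -0.11]
force in seat [-1.  -1.  -1.3] open 0.24719040923523725 31.525
```

>>> send_rows --translation '[[-0.03, 0, 0.2], [0, 0, 0.2], [0, 0, 0.2], [0, 0, 0.2], [0, 0, 0]]' --rotation '[[0, 0, 0], [0, 0, 0], [0, 0, 0], [0, 0, 0], [0, 0, 0]]' --grip '[15, 15, 15, 15, 15]'

```text
time: 32.15
eef_pos: [0.5314, 0.0536, 0.1666]
tcp_rot: [0.756, 0.601, 0.163, 0.203]
contact_force: [-0.7, -0.0, -2.7]
opening: 0.248
```

```bash
python3 st.py
```

```text
tip in seat [-0.  48.6 71.1]
rot err deg (tool) [ 0.15 -0.08 -0.11]
force in seat [-2.  -0.2 -2. ] open 0.24829732037942795 32.15
```

>>> send_rows --translation '[[0, 0, 0.25], [0, 0, 0.25], [0, 0, 0.25], [0, 0, 0.25], [0, 0, 0]]' --rotation '[[0, 0, 0], [0, 0, 0], [0, 0, 0], [0, 0, 0], [0, 0, 0]]' --grip '[15, 15, 15, 15, 15]'

```text
time: 32.78
eef_pos: [0.5463, 0.0503, 0.141]
tcp_rot: [0.756, 0.601, 0.163, 0.203]
contact_force: [-0.4, -0.2, -2.2]
opening: 0.249
```

```bash
python3 st.py
```

```text
tip in seat [ 0.4 48.8 41.4]
rot err deg (tool) [ 0.19 -0.09 -0.12]
force in seat [-1.4 -0.3 -1.7] open 0.2491360800150273 32.775
```

>>> send_rows --translation '[[0, 0, 0.15], [0, 0, 0.13], [0, 0, 0.06], [0, 0, 0]]' --rotation '[[0, 0, 0], [0, 0, 0], [0, 0, 0], [0, 0, 0]]' --grip '[15, 15, 15, 15]'

```text
time: 33.28
eef_pos: [0.5512, 0.0492, 0.1326]
tcp_rot: [0.755, 0.601, 0.163, 0.203]
contact_force: [-2.5, 0.9, -1.2]
opening: 0.248
```

```bash
python3 st.py
```

```text
tip in seat [ 0.6 48.8 31.6]
rot err deg (tool) [ 0.21 -0.09 -0.11]
force in seat [-2.9  0.3  0.3] open 0.24828239018191745 33.275
```

>>> send_rows --translation '[[0, 0, 0.05], [0, 0, 0.04], [0, 0, 0]]' --rotation '[[0, 0, 0], [0, 0, 0], [0, 0, 0]]' --grip '[15, 15, 15]'

```text
time: 33.65
eef_pos: [0.5515, 0.0493, 0.1322]
tcp_rot: [0.756, 0.601, 0.162, 0.202]
contact_force: [-23.4, 3.1, 20.7]
opening: 0.246
```

```bash
python3 st.py
```

```text
tip in seat [ 0.7 49.  31.1]
rot err deg (tool) [ 0.05 -0.02 -0.09]
force in seat [-10.   -2.2  29.7] open 0.2464590949510363 33.65
```

The collar is on the cover: 30 N at tip height 31.1 mm, matching the 0.9 mm height offset seen when the cover landed. Now release and retreat.

>>> send_rows --translation '[[0, 0, -0.03], [0, 0, 0], [0, 0, 0], [0, 0, 0], [0, 0, 0]]' --rotation '[[0, 0, 0], [0, 0, 0], [0, 0, 0], [0, 0, 0], [0, 0, 0]]' --grip '[15, 60, 60, 60, 60]'

```text
time: 34.28
eef_pos: [0.5524, 0.0489, 0.1312]
tcp_rot: [0.755, 0.601, 0.163, 0.203]
contact_force: [-0.8, 0.2, -0.0]
opening: 0.706
```

>>> send_rows --translation '[[0, 0, -0.6], [0, 0, -1], [0, 0, -1], [0, 0, -1], [0, 0, -1]]' --rotation '[[0, 0, 0], [0, 0, 0], [0, 0, 0], [0, 0, 0], [0, 0, 0]]' --grip '[60, 60, 60, 60, 60]'

```text
time: 34.9
eef_pos: [0.4839, 0.0643, 0.2512]
tcp_rot: [0.755, 0.601, 0.163, 0.203]
contact_force: [0.8, 0.2, 0.3]
opening: 0.703
```

>>> send_rows --translation '[[0, 0, -0.5], [0, 0, 0], [0, 0, 0]]' --rotation '[[0, 0, 0], [0, 0, 0], [0, 0, 0]]' --grip '[60, 60, 60]'

```text
time: 35.28
eef_pos: [0.4768, 0.0658, 0.2619]
tcp_rot: [0.756, 0.601, 0.162, 0.203]
contact_force: [-0.5, 0.0, 0.3]
opening: 0.704
```

```bash
python3 st.py
python3 - <<'E'
from h import *
S=[.5552,-.0018,-.2251]
im,K,T=cam('wrist')
hsv=cv2.cvtColor(im,cv2.COLOR_BGR2HSV);m=cv2.inRange(hsv,(3,150,90),(15,255,255))
cn,_=cv2.findContours(m,cv2.RETR_EXTERNAL,cv2.CHAIN_APPROX_NONE)
for c in cn:
    if cv2.contourArea(c)>100: print('orange',cv2.contourArea(c),cv2.boundingRect(c),cv2.approxPolyDP(c,4,True).reshape(-1,2).tolist())
print('pred head corners', [proj(K,T,seatpt(S,np.array([a*11,49+b*11,z])/1000)).round(0).tolist() for z in (22,68) for a,b in((-1,1),(1,1),(1,-1),(-1,-1))])
m=cv2.inRange(hsv,(16,110,40),(32,255,255));cn,_=cv2.findContours(m,cv2.RETR_EXTERNAL,cv2.CHAIN_APPROX_NONE)
for c in cn:
    if cv2.contourArea(c)>1500: print('brass',cv2.boundingRect(c),cv2.approxPolyDP(c,6,True).reshape(-1,2).tolist())
print('pred cover',[proj(K,T,seatpt(S,np.array([a,b-1,16])/1000)).round(0).tolist() for a,b in((-50,75),(50,75),(50,-75),(-50,-75))])
im,K,T=cam('scene');hsv=cv2.cvtColor(im,cv2.COLOR_BGR2HSV)
m=cv2.inRange(hsv,(105,150,60),(125,255,255));cn,_=cv2.findContours(m,cv2.RETR_EXTERNAL,cv2.CHAIN_APPROX_NONE)
P=[.6116,.2700]
print('pusher blue',[cv2.boundingRect(c) for c in cn if 20<cv2.contourArea(c)<1000],'pred bottom/top',proj(K,T,P+[.03]).round(0),proj(K,T,P+[.11]).round(0))
cv2.imwrite('pics/end.png',im)
E
```

```text
tip in seat [ -0.8  48.4 181.6]
rot err deg (tool) [ 0.1  -0.06 -0.11]
force in seat [-0.3 -0.1  0.5] open 0.704220387766867 35.275
orange 166.5 (299, 171, 26, 19) [[303, 171], [299, 185], [302, 179], [320, 179], [324, 189], [321, 171]]
pred head corners [[306.0, 169.0], [328.0, 169.0], [328.0, 190.0], [306.0, 190.0], [305.0, 180.0], [330.0, 180.0], [330.0, 204.0], [305.0, 204.0]]
brass (267, 153, 98, 130) [[268, 153], [273, 282], [357, 282], [363, 154]]
pred cover [[268.0, 154.0], [366.0, 154.0], [360.0, 282.0], [274.0, 282.0]]
pusher blue [(0, 220, 9, 12), (353, 184, 5, 22), (194, 78, 25, 25)] pred bottom/top [354. 205.] [355. 184.]
```

Run:
```python
from h import *
S=[.5552,-.0018,-.2251]
im,K,T=cam('wrist');np.savez('w10.npz',im=im,K=K,T=T)
hsv=cv2.cvtColor(im,cv2.COLOR_BGR2HSV)
for v in range(162,216,2): print(v,' '.join('%2d/%2d'%(hsv[v,u,0],hsv[v,u,2]//10) for u in range(292,340,3)))
```

```text
162 22/18 21/17 21/16 21/16 21/16 21/16 20/15 20/15 20/15 21/16 22/18 22/18 22/18 22/18 21/18 22/18
164 22/18 21/17 21/16 21/16 20/15 18/14 15/13 15/13 14/13 19/14 21/16 21/18 22/18 22/18 21/18 22/18
166 22/18 22/17 21/16 20/15 16/13  8/13 165/13 160/14  0/13  0/13 17/14 21/17 22/18 21/18 22/18 22/18
168 22/18 22/17 21/16 18/14  3/13  3/14  0/14  3/13  3/14  3/14  4/14 19/16 21/18 22/18 22/18 22/18
170 22/18 21/17 21/15 14/14 10/14 10/14 10/14 11/14 11/14 11/14 11/14 14/15 21/18 22/18 22/18 22/18
172 22/18 21/18 19/15  9/14 13/14 14/14 14/14 14/14 14/14 14/14 12/13  8/15 21/17 22/18 22/18 22/18
174 22/18 21/18 18/15  9/14 14/14 14/14 14/14 14/14 14/14 14/14 13/13 13/14 19/16 22/18 22/18 22/18
176 21/18 22/18 16/14 11/14 14/14 14/14 14/14 14/14 14/14 14/14 13/13  7/13 18/16 22/18 22/18 22/18
178 22/18 22/18 15/15 11/14 14/14 14/14 14/14 14/14 14/14 14/14 13/13 10/11 16/14 22/18 22/18 22/18
180 22/18 22/18 16/15 14/18 16/18 16/18 16/17 16/17 15/17 16/17 15/16 11/11 18/13 22/18 22/18 22/18
182 22/18 22/18 15/16 16/20 17/20 17/20 17/20 17/20 17/20 17/20 17/19  9/11 17/12 21/17 22/18 22/1
[... 901 characters left out ...]

202 22/18 22/18 21/18 18/19 18/19 17/19 17/19 17/19 17/19 17/19 17/18 19/12 20/12 20/12 20/12 22/18
204 22/18 22/18 22/18 20/17 19/16 19/16 19/16 17/14 16/13 16/14 17/13 20/12 20/12 20/12 20/12 22/18
206 22/18 22/18 21/18 21/16 21/16 21/16 21/16 21/14 19/10 18/10 19/10 20/12 20/12 20/12 20/12 21/17
208 22/18 22/18 22/18 21/16 21/16 21/16 21/16 21/16 20/10 20/ 9 20/10 20/12 20/12 21/12 20/13 22/18
210 22/18 22/18 22/18 21/16 21/16 21/15 21/14 21/14 20/11 20/ 9 20/10 20/12 21/14 21/15 21/15 22/18
212 22/18 22/18 22/18 21/16 21/15 19/ 9 18/ 8 19/ 8 19/ 7 16/ 7 17/ 7 21/13 21/17 22/18 22/18 22/18
214 22/18 22/18 22/18 21/16 21/15 17/ 6 16/ 6 19/ 6 16/ 6 16/ 6 17/ 6 20/10 22/18 22/18 22/18 22/18
```

```bash
python3 -c "
from h import *
print(ticket.sign_off())"
```

```text
the job is handed in; nothing more can be done
None
```

I carried out every step of the task and handed the job in after about 35 s of robot time, with the arm clear and touching nothing. No verdict was given.

- **Offcuts:** I swept all three into the scrap tray with the pusher. A scene picture after the sweep showed all three lying inside it.
- **Pusher:** I put it back at its original spot. At the end its handle was within 1–2 px of where an upright pusher would appear.
- **Cover:** I placed the nearest of the three lookalikes, 0.54 m from the base. It sits flat between the cheeks and against the lip. Its corners were within 3 px of the predicted position.
- **Pin:** I pushed it in until the collar met the cover at about 30 N, at the expected depth. I then released it and backed away.

**Checks that disagreed:**
- **Pin settled downhill:** After release its collar sits about 2–3 mm downhill, and it leans roughly 0.04 rad. Both are within the limits of 8 mm and 0.12 rad.
- **No plunger resistance:** I did not see the plunger's expected 4–6 N in the paused force readings on the way in.
- **Last picture not shown:** The viewer had reached its 12-picture limit, so the final pusher, cover and pin checks come from pixel measurements. I did not check the offcuts or bystanders again at the end.

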